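# Square a speaker back panel in the jig and clamp it

## Robot

A 6-joint arm with a two-finger parallel gripper is mounted at the origin on the work surface. World frame = base frame: x ahead of the robot, y to its left, z up, the work surface at z = 0. Lengths are in m, angles in rad, forces in N, time in s.
With the tool pointing down it reaches from about 0.35 to 0.725 m from the base axis. Payload 6 kg.
Tool frame: the origin (TCP) lies where the fingers leave the gripper's body, on its centre line; the fingertips stand 73 mm ahead of it and the grasp point (between the pads) lies 54 mm ahead of it; z points along the fingers, y is the direction in which the jaws open and shut (so a half turn about z gives the same grasp; the last joint's range is limited). The gripper opens to 85 mm and grips with 20 to 120 N. Pads are 22 mm wide; open, the fingers measure 114 mm over their backs; the gripper's body (76 mm by 85 mm) begins 54 mm behind the grasp point. The pads swing forward as they close: fully open they stand 13 mm farther back than shut.
Start: joints at [1.469, 0.04, 0.085, 0, -1.615, -0.334], TCP at [0.253, 0.544, 0.304] pointing down, gripper open.
Joint ranges: [-2.56, 2.56], [-1.29, 2.01], [-1.08, 1.49], [-3.29, 1.98], [-2.81, -0.18], [-2.99, 2.99]. Speed limits (rad/s): [2.57, 2.57, 3.01, 3.14, 3.14, 3.14].

## Interface

Orientations are given as a unit quaternion [w, x, y, z].
In Python, from workcell import env gives the robot as it stands. The module is installed in compiled form; this text tells all that it offers.
- The arm moves only by the tool step_arm, never from a script. Its arguments are lists of equal length, an entry for each row: "travel": the shift along the world's x, y, z in mm, a list of three; "twist": the turn, a rotation vector about the world's x, y, z in degrees, a list of three. In form: {"travel": [[x, y, z], ...], "twist": [[ax, ay, az], ...]}. A call has 1 to 10 rows; each row shifts and turns the commanded pose from where the row before left it; what a row does not reach is not made up. A row lasts 1/12 s, in which the tool goes at most 41.7 mm and 7.16 degrees, less where a joint would pass 70% of its speed; a pose out of reach is approached as far as the arm can. A call is refused whole if a number of a shift passes 41.7 or a number of a turn 7.16, either way. A call with a gripper value outside its range is refused whole. "claw" is the closure, from -1 (fully open) to 1 (shut), so that 0 is half open, set as the call begins (left out, the last holds). The fingers move at their own pace and stop on an object; the grip force is fixed at half the most. Time passes only in rows, so rows that do not move let the fingers close. It gives the time, the measured TCP pose, the force and the opening at its end, in the units of the state.
- env.sense(): the state, without advancing time (a new reading comes with each control period).
- env.grab_frame(name): name is "side" or "top"; returns the picture (384x512x3 uint8, blue, green, red); there is no depth.
- env.get_calibration(name): a dict with "vfov" (degrees; the focal length in pixels is half the picture's height over the tangent of half this angle, whatever the lens; pixels are square), "cx", "cy" (the principal point, pixels), "dist" ([k1, k2, p1, p2, k3] as OpenCV has them; the pictures are not rectified), "cam_to_world" (4x4, takes a point from camera to world coordinates). Camera axes: x right, y up, looking along -z (the intrinsics and any distortion apply to the point x, -y, -z); pixel columns grow to the right and rows downward; lengths in m; the calibration is good to about 2 mm. A picture is of the moment at which its call begins. get_calibration takes no time and is no camera call.
- env.job_done(): hands the job in, once; it reports no verdict.
Trained networks look in the newest picture that a camera, given by its name, has taken for a name from the list of things; names that differ only in an ending like _2 or _b are one class to them, and where a whole thing is asked for, a point or a joint stands for the part that bears it (a point fixed in the world has none). Each returns a list of dicts, best first, with "p" (0 to 1); they miss things now and then, are a little off and sometimes report something else, mostly with a low value. They report only what shows in the picture. A call takes as long as a camera call. They do not tell look-alikes from the thing itself.
- env.search_frame(camera, target): "at" ([column, row] in pixels, amid what is visible of it).
- env.outline_of(camera, target): "region" (384x512 bool, what is visible of it) and "at" ([column, row] in pixels, amid what is visible of it).
- env.spot_point(camera, target): "at" ([column, row] in pixels: a listed point, or the origin of a listed thing).
The state is a dict: "time": time; "joints": joint angles; "joint_vel": joint speeds; "joint_torque": joint torques, N m; "eef_pos": TCP position; "eef_rot": TCP orientation; "ft_force": force on the tool from outside, world axes, zero at the start; "ft_torque": the same for the moment, N m; "grip_width": opening from 0.0 (shut) to 1.0 (fully open).
Only numpy, scipy, OpenCV 4.12 (cv2) and the standard library are available. Lean on these libraries where they do the work, as an engineer would, in place of code of your own. Each camera call takes 0.05 s, during which the arm holds its last target.

## Task

Square the plywood speaker back panel up in the jig and clamp it, all flat on the board. Slide the still skewed panel until its near left corner bears on the steel stop pin, then push on the opposite corner to swing it about the pin until its long side lies flush along the metal face of the rail, and press that side home for about a second, about as hard as the weight of half a kilo to a kilo: feel for it, as the rail's face is reset from job to job; move slowly and never bump or shove the panel hard against rail or pin. Only then swing the red-tipped cam lever anticlockwise all the way round to clamp the panel flush on rail and pin, let go, and leave everything else on the bench alone.

Things in the scene. Friction and masses are not known exactly. Their poses are not given: they have to be found in the camera images.
- jig: Grey jig board screwed to the bench, 18 mm thick, spanning x -135..135, y -185..145 mm of its frame. Origin: on its underside; jig (x, y) below is in this frame: x runs along the rail away from the stop pin, +y points to the rail, z up. Squared, the panel's axes are parallel to these and it covers x -75..75, y -55..55 mm, y up to 3 mm either way with the rail's setting.
- rail: Fixed dark hardwood rail, 157 (x) x 30 (y) x 25 mm high, and bolted in front of it an adjustable aluminium face strip, 8 mm thick, 23 mm high, on which the panel bears. Origin: under the hardwood part's centre, at jig (6.5, 81) mm. The strip's bearing face runs from jig x = -72 to 85 mm and lies anywhere from y = 52 to 58 mm, as last set: not measured, find it by touch. It stays put.
- stop_pin: Upright steel stop pin, 16 mm diameter, 28 mm high above the board, at jig (x, y) = (-83, 30) mm: the panel's near edge bears on it at x = -75 mm, close to the panel's near left corner. Origin: centre of its foot.
- panel_center (a point): Centre (half-way up) of the loose light-wood panel, 150 (x) x 110 (y) x 15 mm, 0.13 to 0.24 kg (1 to 3 N to slide), with a black terminal plate let in flush. It starts flat on the board, 1 to 4 cm short of the pin, turned 0.14 to 0.36 rad clockwise (from above) from square. Its x axis runs along its long side away from the pin end, y to its rail side, z up.
- pin_corner (a point): The panel's corner that bears on the pin: panel (-75, 55) mm, half-way up.
- push_corner (a point): The panel's opposite corner, far from both pin and rail: panel (75, -55) mm, half-way up. Pushed on the long side next to this corner, towards the rail, the panel turns anticlockwise about the pin.
- cam_lever (a joint): Angle (rad) of the wooden cam clamp, which turns about an upright bolt: 0 fully open, growing anticlockwise seen from above, 2.64 at its end stop, fully closed. Almost free at first; over the last 0.6 rad it takes 1 to 4 N at the handle. It stays where it is left; at its stop it presses the panel on the rail with 5 to 10 N.
- cam_pivot (a point): Axis of the cam clamp, at jig (-40, -107) mm, half-way up the 18 mm thick cam, which lies 1 mm over the board. Its short nose, at +85 deg from the handle, carries a black rubber roller (28 mm diameter, outermost 56 mm from the axis), sprung with 4 N plus 0.8 N per mm, that ends up on the panel's long side at jig x = -40 mm.
- cam_handle (a point): Point on the straight bar of the cam lever, 85 mm from its axis, half-way up. The bar is 18 mm wide and 18 mm high (top 37 mm above the bench) and ends at 117 mm in a red round tip of 24 mm diameter. At joint 0 it points at -2.531 rad (-145 deg) in the jig's x-y plane, at joint value q at q - 2.531 rad: it swings on the side away from the rail, from near to far.
- pencil: Flat yellow carpenter's pencil, 150 x 14 x 8 mm, lying on the jig board behind the rail; leave it alone.
- screwdriver: Yellow-handled screwdriver, 200 mm, lying on the bench to the right; leave it alone.
- screw_jar: Jar of black screws with a red lid, 96 mm diameter, 128 mm high, on the bench to the far right; leave it alone.
- tape_roll: Roll of blue tape, 90 mm diameter, 24 mm high, on the bench to the left; leave it alone.
- offcut: Wood offcut, 140 x 35 x 35 mm, on the bench to the near left; leave it alone.
- try_square: Try square with dark stock 110 mm and steel blade 140 mm, lying on the bench to the right; leave it alone.
- speaker_box: Small finished speaker lying on its back, 190 x 120 x 120 mm, far left on the bench; leave it alone.
Not all that is in view belongs to the job. Leave any pink look-alike of the part that bears panel_center alone.

How it is judged:
By the outcome, as a careful person would: the job done as asked, in the order asked, and still so for the second after the job is handed in, with the robot touching nothing.
It also fails if it takes over 72 s, if anything falls off the work surface, if the arm or the gripper's body presses on something with over 40 N, if the wrist force passes 120 N, or if a joint passes its speed limit or range.

## Working session

There is one attempt and no reset: what is moved stays moved. The work goes in short steps, Python scripts to look and compute and a tool call to move; the robot and the scene stay as the last step left them, time stands still between calls to the robot, and variables do not carry over. Pictures are saved under pics/ and viewed, and the job is handed in when it is done.

Besides the shell and the picture viewer there is one more tool, called after "Emit:" as a command line: name --argument value ..., lists and objects as JSON in quotes. step_arm: Moves the arm, as the interface text tells. Its arguments: {"type":"object","properties":{"travel":{"type":"array","items":{"type":"array","items":{"type":"number"}}},"twist":{"type":"array","items":{"type":"array","items":{"type":"number"}}},"claw":{"type":"number"}},"required":["travel","twist"]}

```bash
mkdir -p pics; cat > h.py <<'E'
import numpy as np, cv2
from workcell import env
def cal(n):
    c=env.get_calibration(n); f=192/np.tan(np.radians(c['vfov'])/2)
    K=np.array([[f,0,c['cx']],[0,f,c['cy']],[0,0,1.]]); return K,np.array(c['dist'],float),np.array(c['cam_to_world'])
def ray(n,uv,z):
    K,d,T=cal(n); p=cv2.undistortPoints(np.array(uv,float).reshape(-1,1,2),K,d).reshape(-1,2)
    D=np.c_[p[:,0],-p[:,1],-np.ones(len(p))]@T[:3,:3].T; o=T[:3,3]
    return o+D*((z-o[2])/D[:,2])[:,None]
def proj(n,P):
    K,d,T=cal(n); P=np.atleast_2d(P); q=(P-T[:3,3])@T[:3,:3]; q=q*[1,-1,-1]
    return cv2.projectPoints(q,np.zeros(3),np.zeros(3),K,d)[0].reshape(-1,2)
E
python3 - <<'E'
from h import *
s=env.sense(); print(s)
for n in('top','side'):
    im=env.grab_frame(n); cv2.imwrite(f'pics/{n}0.png',im); c=env.get_calibration(n); print(n,c['vfov'],c['dist'],np.round(c['cam_to_world'],3).tolist())
    for t in ['jig','rail','stop_pin','panel_center','pin_corner','push_corner','cam_pivot','cam_handle']:
        r=env.spot_point(n,t); print(t,[(np.round(a['at'],1).tolist(),round(a['p'],2)) for a in r[:3]])
E
```

```text
{'time': 0.0, 'joints': array([ 1.46873350e+00,  4.08187458e-02,  8.38182742e-02, -4.86145410e-04,
       -1.61548591e+00, -3.33691644e-01]), 'joint_vel': array([-4.58536155e-05, -1.25966804e-03, -1.32056183e-03, -1.68637034e-04,
        1.45134736e-03, -2.30902207e-03]), 'joint_torque': array([ 3.92139816e-05, -3.68201745e+01,  3.47415268e+01,  6.93225905e+00,
       -5.34010265e-03, -2.13591994e-05]), 'eef_pos': array([0.25308866, 0.54379362, 0.30287451]), 'eef_rot': array([ 8.67429694e-04,  9.76360426e-01, -2.16147048e-01, -1.43564416e-04]), 'ft_force': array([ 0.14032743, -0.32273727, -0.58731219]), 'ft_torque': array([-0.05696165,  0.01212019,  0.05773725]), 'grip_width': 1.000082519300998}
top 45.371081102483046 [0.0277576 0.        0.        0.        0.       ] [[0.026, 0.998, -0.055, 0.319], [-1.0, 0.026, 0.001, 0.086], [0.002, 0.055, 0.998, 1.571], [0.0, 0.0, 0.0, 1.0]]
jig [([254.3, 156.0], 0.79)]
rail [([232.4, 148.7], 0.84)]
stop_pin [([239.5, 175.6], 0.39)]
panel_center [([188.4, 256.3], 0.89), ([268.6, 156.1], 0.88), ([237.2, 167.1], 0.17)]
pin_corner [([174.2, 271.8], 0.59), ([162.6, 120.8], 0.46)]
push_corner [([206.4, 234.2], 0.88), ([290.1, 144.8], 0.86)]
cam_pivot [([283.6, 173.1], 0.71)]
cam_handle [([294.4, 195.5], 0.55)]
side 48.76693759199042 [0.01527832 0.         0.         0.         0.        ] [[0.728, 0.369, -0.577, -0.375], [-0.685, 0.421, -0.594, -0.708], [0.024, 0.828, 0.56, 0.797], [0.0, 0.0, 0.0, 1.0]]
jig [([280.5, 192.1], 0.82)]
rail [([268.3, 178.2], 0.86)]
stop_pin [([429.0, 238.5], 0.73), ([257.8, 195.8], 0.35)]
panel_center [([163.4, 199.6], 0.88), ([284.8, 191.6], 0.69)]
pin_corner []
push_corner [([313.6, 195.4], 0.8), ([190.6, 206.1], 0.68), ([267.7, 169.8], 0.27)]
cam_pivot [([291.0, 207.0], 0.81), ([192.8, 144.4], 0.64), ([424.6, 237.6], 0.61)]
cam_handle [([284.2, 218.6], 0.73), ([192.7, 143.5], 0.67)]
```

```bash
python3 - <<'E'
import cv2
a=cv2.imread('pics/top0.png'); cv2.imwrite('pics/top0c.png',cv2.resize(a[90:290,140:400],None,fx=3,fy=3,interpolation=cv2.INTER_CUBIC))
a=cv2.imread('pics/side0.png'); cv2.imwrite('pics/side0c.png',cv2.resize(a[120:270,180:380],None,fx=4,fy=4,interpolation=cv2.INTER_CUBIC))
E
```

```text
(no output)
```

View pics/top0.png

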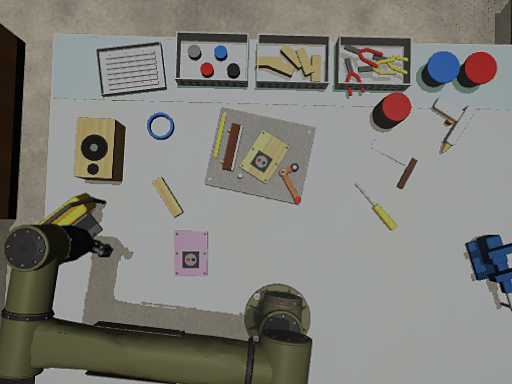

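View pics/side0.png

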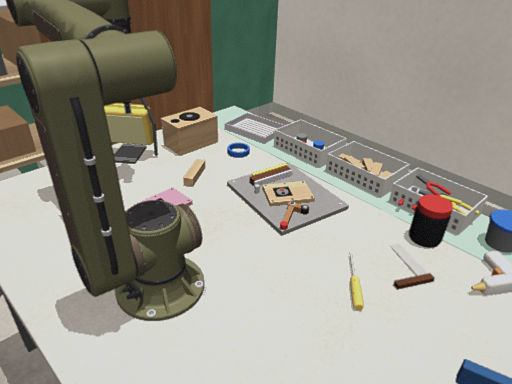

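```bash
ls pics
```

```text
side0.png
side0c.png
top0.png
top0c.png
```

View pics/top0c.png

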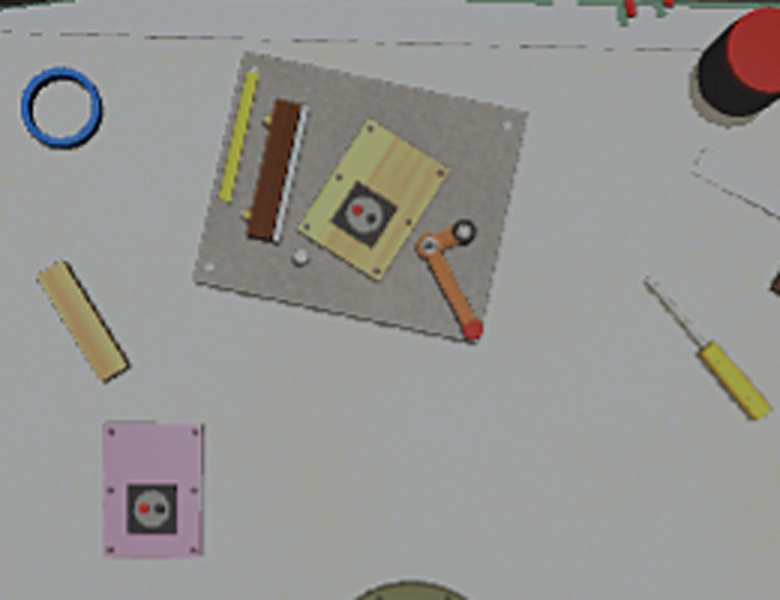

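View pics/side0c.png

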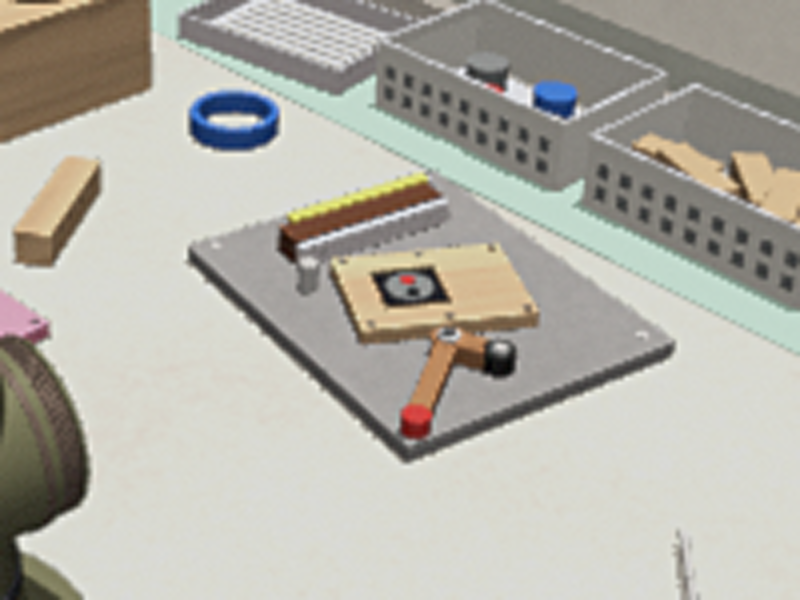

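The real panel is the light-wood one on the board at top (263,156). Its look-alike is the pink panel on the bench at top (190,253), which I'll leave alone. The pin is at (240,175), the rail at (232,148), and the cam pivot at (283,172) with its red tip at (298,200). Next I fit the jig and panel poses using the known geometry.

```bash
cat > fit.py <<'E'
from h import *
from scipy.optimize import least_squares
def R(a): return np.array([[np.cos(a),-np.sin(a)],[np.sin(a),np.cos(a)]])
def J2W(p,P):
    P=np.atleast_2d(P).astype(float); o=P.copy(); o[:,:2]=P[:,:2]@R(p[2]).T+p[:2]; return o
def quadpts(mask):
    c=max(cv2.findContours(mask.astype(np.uint8),cv2.RETR_EXTERNAL,cv2.CHAIN_APPROX_NONE)[0],key=cv2.contourArea)
    return c
E
python3 - <<'E'
from fit import *
for n in('top','side'):
    env.grab_frame(n)
    for t in ['jig','panel_center','rail','stop_pin','cam_lever']:
        r=env.outline_of(n,t)
        for k,a in enumerate(r[:3]):
            m=a['region']; np.save(f'm_{n}_{t}_{k}.npy',m)
            c=quadpts(m); q=cv2.approxPolyDP(cv2.convexHull(c),2.5,True)[:,0]
            print(n,t,round(a['p'],2),np.round(a['at'],1),m.sum(),cv2.minAreaRect(c),q.tolist())
E
```

```text
top jig 0.86 [250.  149.2] 6055 ((259.4058837890625, 155.4235382080078), (98.16104125976562, 79.61347961425781), 12.52880859375) [[221, 108], [314, 127], [298, 203], [205, 183]]
top jig 0.75 [397.6 161.1] 601 ((388.70001220703125, 163.60000610351562), (47.404640197753906, 32.64659118652344), 26.56505012512207) [[375, 140], [416, 159], [403, 187], [397, 185], [371, 147]]
top panel_center 0.98 [188.4 253.2] 1439 ((189.5, 253.0), (44.0, 33.0), 90.0) [[206, 232], [205, 274], [175, 274], [176, 233]]
top panel_center 0.77 [263.2 155.3] 1443 ((264.07037353515625, 156.22381591796875), (33.166465759277344, 44.76271057128906), 32.7352294921875) [[262, 130], [288, 146], [266, 182], [239, 165]]
top rail 0.59 [232.4 148.4] 531 ((231.7325439453125, 146.22274780273438), (12.699700355529785, 46.09747314453125), 12.33908748626709) [[241, 125], [235, 161], [231, 169], [224, 168], [222, 161], [229, 129], [233, 124]]
top cam_lever 0.84 [286.4 176.9] 279 ((288.8074035644531, 182.4182891845703), (38.237892150878906, 18.401594161987305), 86.42366790771484) [[293, 163], [297, 166], [298, 201], [279, 173], [
[... 628 characters left out ...]
, (15.0, 22.0), 90.0) [[249, 147], [249, 153], [242, 157], [234, 157], [227, 152], [227, 146], [235, 142]]
side rail 0.63 [272.9 177.1] 486 ((270.45001220703125, 175.85000610351562), (12.649110794067383, 42.69075393676758), 71.56504821777344) [[291, 170], [290, 175], [254, 185], [250, 182], [251, 176], [285, 165]]
side stop_pin 0.48 [284.9 193.2] 928 ((288.4085693359375, 192.67684936523438), (21.97587776184082, 47.92728805541992), 83.6598129272461) [[313, 200], [271, 204], [264, 185], [304, 181]]
side cam_lever 0.54 [291.1 212.8] 298 ((290.77294921875, 212.97091674804688), (18.307456970214844, 34.20509338378906), 52.30575942993164) [[307, 206], [307, 212], [285, 229], [280, 227], [290, 202]]
```

```bash
python3 - <<'E'
import cv2
a=cv2.imread('pics/top0.png'); cv2.imwrite('pics/t1.png',cv2.resize(a[100:210,200:320],None,fx=5,fy=5,interpolation=cv2.INTER_LANCZOS4))
a=cv2.imread('pics/side0.png'); cv2.imwrite('pics/s1.png',cv2.resize(a[155:245,220:355],None,fx=5.8,fy=5.8,interpolation=cv2.INTER_LANCZOS4))
E
```

```text
(no output)
```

View pics/t1.png

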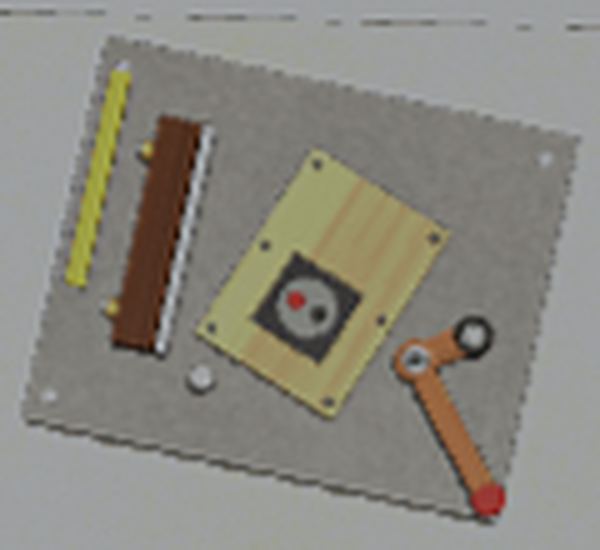

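View pics/s1.png

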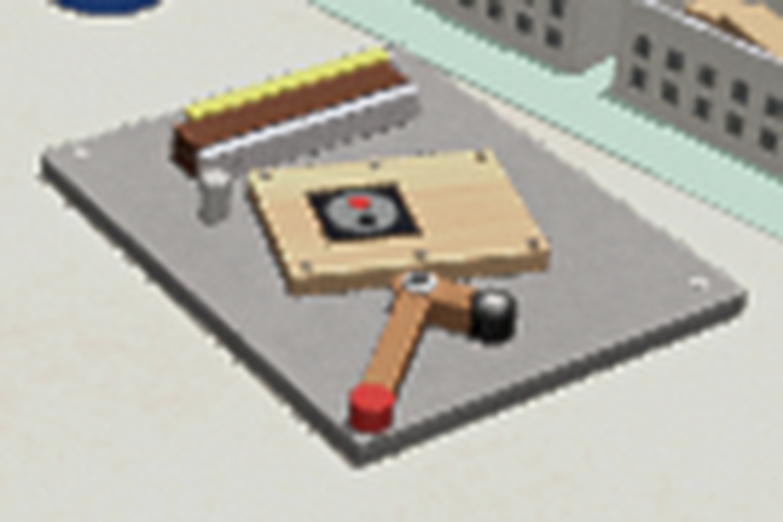

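```bash
cat > fit1.py <<'E'
from fit import *
T=lambda u,v:((u+.5)/5-.5+200,(v+.5)/5-.5+100)
S=lambda u,v:((u+.5)/5.8-.5+220,(v+.5)/5.8-.5+155)
jig=[('top',T(108,36),(135,145,18)),('top',T(580,137),(135,-185,18)),('top',T(23,416),(-135,145,18)),('top',T(201,379),(-83,30,46)),
('top',T(160,116),(85,96,43)),('top',T(113,346),(-72,96,43)),('top',T(415,360),(-40,-107,38)),
('side',S(43,160),(-135,145,18)),('side',S(745,297),(135,-185,18)),('side',S(358,450),(-135,-185,18)),('side',S(213,172),(-83,30,46)),
('side',S(419,281),(-40,-107,38)),('side',S(177,124),(-72,96,43))]
pan=[('top',T(316,149),(75,55)),('top',T(449,233),(75,-55)),('top',T(330,418),(-75,-55)),('top',T(196,332),(-75,55)),
('side',S(249,176),(-75,55)),('side',S(489,152),(75,55)),('side',S(548,257),(75,-55)),('side',S(292,281),(-75,-55))]
strip=[('top',T(214,128),85),('top',T(163,354),-72)]
tip=[('top',T(488,500)),('side',S(371,393))]
def res(p,full=False):
    pj,pp,y,th=p[:3],p[3:6],p[6],p[7]; d={'top':np.r_[p[8:10],0],'side':p[10:13]}
    r=[]
    f=lambda n,uv,P: r.append((proj(n,J2W(pj,np.array([P])/1000.)-d[n])-uv).ravel())
    for n,uv,P in jig: f(n,uv,P)
    for n,uv,P in pan:
        q=np.r_[R(pp[2])@(np.array(P)/1000)+pp[:2],.033]
        f(n,uv,q*1000)
    for n,uv,x in strip: f(n,uv,(x,y*1000,41))
    for n,uv in tip: f(n,uv,(-40+105*np.cos(th-2.531),-107+105*np.sin(th-2.531),37))
    if full: return r
    return np.concatenate([np.concatenate(r)/.7,p[8:]/.002])
E
python3 - <<'E'
from fit1 import *
p0=np.array([.46,.08,-.2,0,0,-.25,.055,0,0,0,0,0,0])
s=least_squares(res,p0,loss='soft_l1'); np.save('fit.npy',s.x); print(np.round(s.x,4)); 
for a in res(s.x,True): print(np.round(a,1))
E
```

```text
Traceback (most recent call last):
  File "fit1.py", line 16, in res
    for n,uv,P in jig: f(n,uv,P)
                       ~^^^^^^^^
  File "fit1.py", line 15, in <lambda>
    f=lambda n,uv,P: r.append((proj(n,J2W(pj,np.array([P])/1000.)-d[n])-uv).ravel())
                               ~~~~^^^^^^^^^^^^^^^^^^^^^^^^^^^^^^^^^^^^
  File "h.py", line 11, in proj
    K,d,T=cal(n); P=np.atleast_2d(P); q=(P-T[:3,3])@T[:3,:3]; q=q*[1,-1,-1]
          ~~~^^^
  File "h.py", line 4, in cal
    c=env.get_calibration(n); f=192/np.tan(np.radians(c['vfov'])/2)
ValueError: time passes only in moves, steps and waits
```

```bash
sed -i 's/^def cal/from functools import lru_cache\n@lru_cache\ndef cal/' h.py
python3 - <<'E'
from fit1 import *
p0=np.array([.46,.08,-.2,0,0,-.25,.055,0,0,0,0,0,0])
s=least_squares(res,p0,loss='soft_l1'); np.save('fit.npy',s.x); print(np.round(s.x,4).tolist()); 
r=[np.round(a,1).tolist() for a in res(s.x,True)]
print('jig',r[:13]);print('pan',r[13:21]);print('strip',r[21:23]);print('tip',r[23:])
print(env.sense()['time'])
E
```

```text
[0.5459, 0.091, -0.1899, -0.0021, -0.0351, -0.3576, 0.0591, 0.0793, -0.0007, 0.0006, 0.0007, -0.0006, 0.0015]
jig [[-0.0, -0.0], [0.0, 0.3], [-0.4, 0.9], [0.2, -0.2], [0.1, -0.4], [-0.7, -0.9], [0.2, 0.1], [-0.7, -1.2], [0.9, -0.5], [0.1, -0.4], [0.6, 1.2], [-0.0, 0.9], [-1.0, 0.5]]
pan [[-0.3, -0.3], [0.6, 0.4], [0.3, 0.7], [-0.4, 0.2], [-0.4, -0.3], [0.4, -0.1], [0.6, -0.7], [-0.0, -0.3]]
strip [[-0.0, -0.3], [0.1, -0.1]]
tip [[0.0, -0.0], [-0.1, 0.8]]
1.5
```

```bash
cat >> fit.py <<'E'
pf=np.load('fit.npy'); JP=pf[:3]
def w(xy): return J2W(JP,[[xy[0]/1000,xy[1]/1000,0]])[0,:2]*1000
def j(xyw): return R(JP[2]).T@(np.array(xyw)-JP[:2]*1000)
def pan(c,th,q): return R(th)@np.array(q,float)+np.array(c,float)   # jig mm
def st():
    s=env.sense(); q=s['eef_rot']; a,b=q[1],q[2]
    yaw=np.degrees(np.arctan2(2*a*b,a*a-b*b)); p=s['eef_pos']*1000
    print('t%.2f'%s['time'],'tcp',np.round(p,1),'jig',np.round(j(p[:2]),1),'yaw %.1f'%yaw,'F',np.round(s['ft_force'],2),'g%.2f'%s['grip_width']); return p,yaw,s
E
python3 - <<'E'
from fit import *
p,y,s=st()
c=pf[3:5]*1000;th=pf[5]
print('panel yaw world deg',np.degrees(JP[2]+th),'jig',np.degrees(JP[2]))
print('corner',pan(c,th,(-75,55)),'pin w',w((-83,30)))
for d in(75,75+11,75+30): print(d,'jig',pan(c,th,(d,2)),'w',w(pan(c,th,(d,2))))
E
```

```text
t1.50 tcp [253.3 543.9 303.9] jig [-372.8  389.5] yaw -25.0 F [ 0.91  0.59 -0.44] g1.00
panel yaw world deg -31.367167026025207 jig -10.877863753579483
corner [-53.11412465  42.64062254] pin w [470.0288413  136.17268484]
75 jig [ 68.84478573 -59.51134357] w [602.25300676  19.61416026]
86 jig [ 79.14889882 -63.36170113] w [611.64534816  13.88843559]
105 jig [ 96.94691235 -70.01231872] w [627.86848331   3.99854752]
```

Pushing the far edge with the half-open gripper gives two contact points, which keeps the panel from turning. I'm moving above that spot.

Emit:
step_arm --travel '[[18,-26,-3],[19,-27,-5],[19,-27,-5],[19,-27,-5],[19,-27,-5],[19,-27,-5],[19,-27,-5],[19,-27,-5],[19,-27,-5],[19,-27,-5]]' --twist '[[0,0,-0.6],[0,0,-0.6],[0,0,-0.6],[0,0,-0.6],[0,0,-0.6],[0,0,-0.6],[0,0,-0.7],[0,0,-0.7],[0,0,-0.7],[0,0,-0.7]]' --claw 0

```text
time: 2.33
eef_pos: [0.4429, 0.2735, 0.2559]
eef_rot: [-0.0, 0.963, -0.27, 0.0]
ft_force: [-0.1, 0.6, -0.5]
grip_width: 0.499
```

Emit:
step_arm --travel '[[19,-27,-5],[19,-27,-5],[19,-27,-5],[19,-27,-5],[19,-27,-5],[19,-27,-5],[19,-27,-5],[19,-27,-5],[19,-27,-5],[18,-29,-6]]' --twist '[[0,0,0],[0,0,0],[0,0,0],[0,0,0],[0,0,0],[0,0,0],[0,0,0],[0,0,0],[0,0,0],[0,0,0]]'

```text
time: 3.17
eef_pos: [0.6322, 0.0015, 0.2048]
eef_rot: [-0.0, 0.963, -0.27, 0.0]
ft_force: [0.5, 0.6, -0.8]
grip_width: 0.501
```

```bash
python3 -c "
from fit import *
st()"
```

```text
t3.17 tcp [632.2   1.5 204.8] jig [101.6 -71.6] yaw -31.4 F [ 0.47  0.62 -0.79] g0.50
```

Emit:
step_arm --travel '[[0,0,-15],[0,0,-18],[0,0,-18],[0,0,-18],[0,0,-16],[0,0,-12],[0,0,-8],[0,0,-3],[0,0,0]]' --twist '[[0,0,0],[0,0,0],[0,0,0],[0,0,0],[0,0,0],[0,0,0],[0,0,0],[0,0,0],[0,0,0]]'

```text
time: 3.92
eef_pos: [0.6311, 0.0029, 0.0965]
eef_rot: [0.0, 0.963, -0.27, -0.0]
ft_force: [-0.1, 0.3, 0.6]
grip_width: 0.501
```

```bash
python3 -c "
from fit import *
st()
for n in('top','side'):
    im=env.grab_frame(n)
    a=im[100:210,200:320] if n=='top' else im[120:245,220:380]
    cv2.imwrite(f'pics/{n}1.png',cv2.resize(a,None,fx=5,fy=4.8,interpolation=cv2.INTER_LANCZOS4))
"
```

```text
t3.92 tcp [631.1   2.9  96.5] jig [100.4 -70.5] yaw -31.4 F [-0.1   0.32  0.59] g0.50
```

View pics/top1.png

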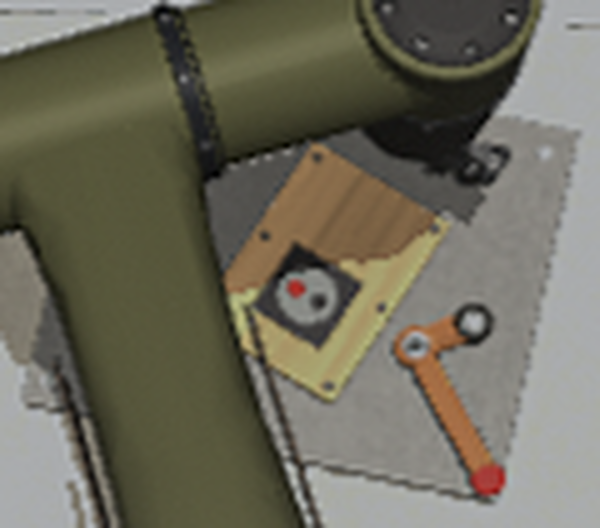

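View pics/side1.png

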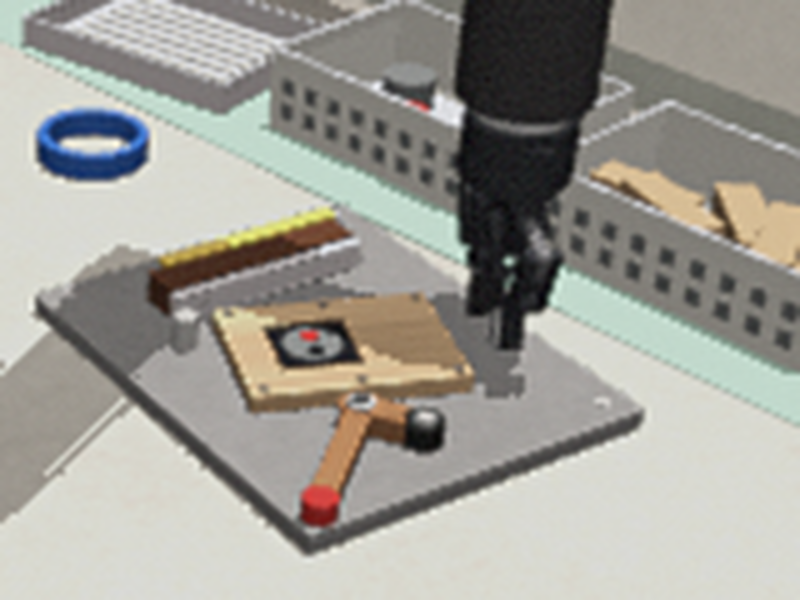

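Emit:
step_arm --travel '[[0,0,-2],[0,0,-2],[-1.7,1,0],[-1.7,1,0],[-1.7,1,0],[-1.7,1,0],[-1.7,1,0],[-1.7,1,0],[-1.7,1,0],[-0.9,0.5,0]]' --twist '[[0,0,0],[0,0,0],[0,0,0],[0,0,0],[0,0,0],[0,0,0],[0,0,0],[0,0,0],[0,0,0],[0,0,0]]'

```text
time: 4.85
eef_pos: [0.6183, 0.0106, 0.0929]
eef_rot: [0.0, 0.963, -0.27, 0.0]
ft_force: [0.7, 0.2, -0.2]
grip_width: 0.501
```

Emit:
step_arm --travel '[[-0.9,0.5,0],[-0.9,0.5,0],[-0.9,0.5,0],[-0.9,0.5,0],[-0.9,0.5,0]]' --twist '[[0,0,0],[0,0,0],[0,0,0],[0,0,0],[0,0,0]]'

```text
time: 5.27
eef_pos: [0.6139, 0.0129, 0.0928]
eef_rot: [0.0, 0.963, -0.27, -0.0]
ft_force: [-1.3, -0.8, 0.0]
grip_width: 0.499
```

Emit:
step_arm --travel '[[-0.9,0.5,0],[-0.9,0.5,0],[-0.9,0.5,0],[-0.9,0.5,0],[-0.9,0.5,0]]' --twist '[[0,0,0],[0,0,0],[0,0,0],[0,0,0],[0,0,0]]'

```text
time: 5.68
eef_pos: [0.6094, 0.0155, 0.0929]
eef_rot: [0.0, 0.963, -0.27, 0.0]
ft_force: [-0.3, -0.3, 0.0]
grip_width: 0.499
```

```bash
python3 -c "
from fit import *
st()"
```

```text
t5.68 tcp [609.4  15.5  92.9] jig [ 76.6 -62.2] yaw -31.4 F [-0.27 -0.32  0.04] g0.50
```

Emit:
step_arm --travel '[[-0.9,0.5,0],[-0.9,0.5,0],[-0.9,0.5,0],[-0.9,0.5,0]]' --twist '[[0,0,0],[0,0,0],[0,0,0],[0,0,0]]'

```text
time: 6.02
eef_pos: [0.6057, 0.0175, 0.0928]
eef_rot: [0.0, 0.963, -0.27, -0.0]
ft_force: [0.7, 0.4, 0.1]
grip_width: 0.498
```

Emit:
step_arm --travel '[[-0.9,0.5,0],[-0.9,0.5,0]]' --twist '[[0,0,0],[0,0,0]]'

```text
time: 6.18
eef_pos: [0.604, 0.0185, 0.0929]
eef_rot: [0.0, 0.963, -0.27, 0.0]
ft_force: [1.9, -0.6, 0.1]
grip_width: 0.497
```

```bash
python3 -c "
from fit import *
st()
for n in('top','side'):
    im=env.grab_frame(n)
    a=im[100:210,200:320] if n=='top' else im[120:245,220:380]
    cv2.imwrite(f'pics/{n}2.png',cv2.resize(a,None,fx=5,fy=5 if n=='top' else 4.8,interpolation=cv2.INTER_LANCZOS4))
"
```

```text
t6.18 tcp [604.   18.5  92.9] jig [ 70.7 -60.3] yaw -31.4 F [ 1.86 -0.62  0.13] g0.50
```

View pics/top2.png

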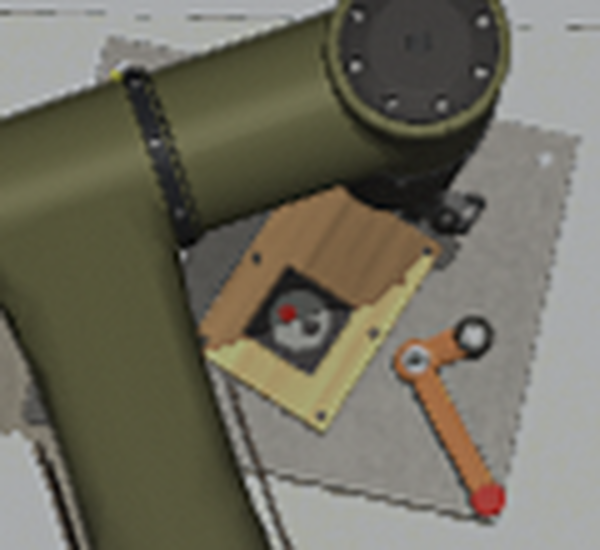

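View pics/side2.png

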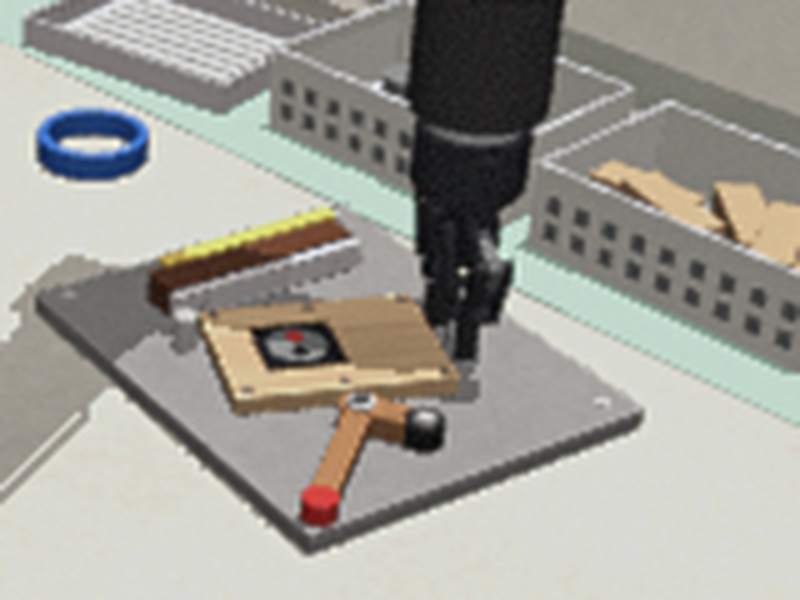

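Emit:
step_arm --travel '[[-0.9,0.5,0],[-0.9,0.5,0],[-0.9,0.5,0]]' --twist '[[0,0,0],[0,0,0],[0,0,0]]'

```text
time: 6.53
eef_pos: [0.6013, 0.0199, 0.0929]
eef_rot: [0.0, 0.963, -0.27, 0.0]
ft_force: [0.7, -1.0, -0.3]
grip_width: 0.504
```

Emit:
step_arm --travel '[[-0.6,0.4,0],[-0.6,0.4,0]]' --twist '[[0,0,0],[0,0,0]]'

```text
time: 6.7
eef_pos: [0.6001, 0.0207, 0.0929]
eef_rot: [0.0, 0.963, -0.27, 0.0]
ft_force: [0.0, -0.5, -0.1]
grip_width: 0.5
```

Emit:
step_arm --travel '[[-0.5,0.3,0],[-0.5,0.3,0]]' --twist '[[0,0,0],[0,0,0]]'

```text
time: 6.87
eef_pos: [0.5991, 0.0213, 0.0929]
eef_rot: [0.0, 0.963, -0.27, 0.0]
ft_force: [1.2, -1.0, -0.2]
grip_width: 0.502
```

Emit:
step_arm --travel '[[-0.4,0.3,0],[-0.4,0.2,0]]' --twist '[[0,0,0],[0,0,0]]'

```text
time: 7.03
eef_pos: [0.5989, 0.0215, 0.0932]
eef_rot: [0.0, 0.963, -0.27, 0.001]
ft_force: [4.4, -4.4, -0.7]
grip_width: 0.498
```

Emit:
step_arm --travel '[[-0.4,0.3,0],[-0.4,0.2,0]]' --twist '[[0,0,0],[0,0,0]]'

```text
time: 7.2
eef_pos: [0.5987, 0.0216, 0.0938]
eef_rot: [0.0, 0.963, -0.27, 0.002]
ft_force: [6.4, -5.2, -0.1]
grip_width: 0.498
```

Emit:
step_arm --travel '[[-0.4,0.3,0],[-0.4,0.2,0]]' --twist '[[0,0,0],[0,0,0]]'

```text
time: 7.37
eef_pos: [0.5985, 0.0216, 0.0943]
eef_rot: [0.0, 0.963, -0.27, 0.003]
ft_force: [9.1, -8.6, -0.3]
grip_width: 0.496
```

Emit:
step_arm --travel '[[0.8,-0.5,0],[1.5,-1,0],[4,-2.5,0],[6,-3.5,0],[4,-2.5,8],[0,0,16],[0,0,18],[0,0,0]]' --twist '[[0,0,0],[0,0,0],[0,0,0],[0,0,0],[0,0,0],[0,0,0],[0,0,0],[0,0,0]]' --claw 0

```text
time: 8.03
eef_pos: [0.6151, 0.0127, 0.1397]
eef_rot: [-0.001, 0.963, -0.27, 0.003]
ft_force: [-0.1, -0.9, 1.8]
grip_width: 0.503
```

```bash
python3 -c "
from fit import *
st()
for n in('top','side'):
    im=env.grab_frame(n)
    a=im[100:210,200:320] if n=='top' else im[155:245,220:355]
    cv2.imwrite(f'pics/{n}3.png',cv2.resize(a,None,fx=5 if n=='top' else 5.8,fy=5 if n=='top' else 5.8,interpolation=cv2.INTER_LANCZOS4))
"
```

```text
t8.03 tcp [615.1  12.7 139.7] jig [ 82.8 -63.9] yaw -31.4 F [-0.07 -0.87  1.75] g0.50
```

View pics/top3.png

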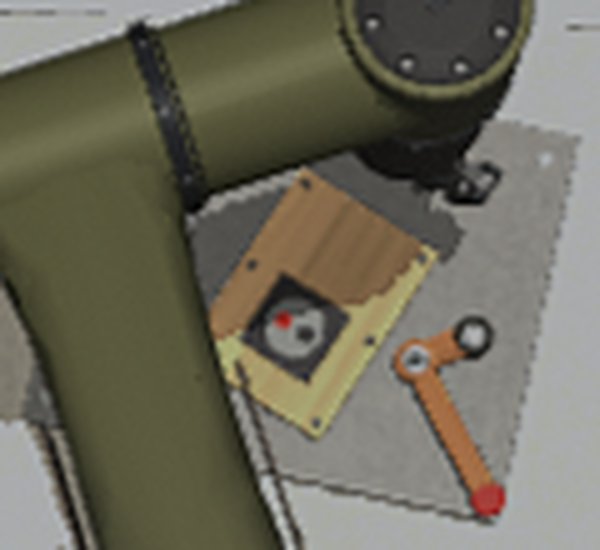

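View pics/side3.png

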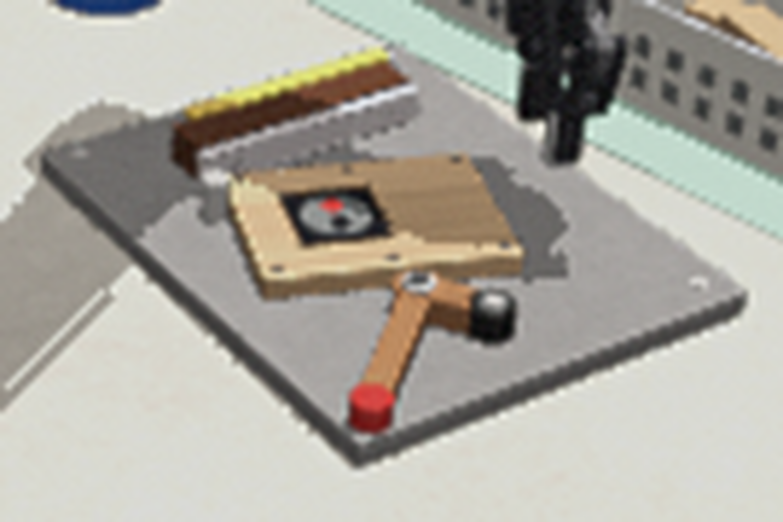

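```bash
python3 -c "
from fit import *
p,y,s=st()
c=(-16.6,-29.7);th=-.3576
for q in [(68,-76.5),(68,-69.5)]: t=w(pan(c,th,q)); print(q,pan(c,th,q),t,t-p[:2])
"
```

```text
t8.13 tcp [613.7  12.9 136.1] jig [ 81.4 -64. ] yaw -31.4 F [-0.5   0.46 -0.4 ] g0.50
(68, -76.5) [  20.32122108 -125.16241896] [542.21191671 -35.70010129] [-71.51621171 -48.56856964]
(68, -69.5) [  22.77141056 -118.60524186] [545.85552499 -29.72313561] [-67.87260342 -42.59160397]
```

Emit:
step_arm --travel '[[-11,-8,0],[-18,-12,0],[-18,-12,0],[-16,-11,0],[-8.5,-5.5,0],[0,0,-10],[0,0,-14],[0,0,-11],[0,0,-4],[0,0,-2]]' --twist '[[0,0,0],[0,0,0],[0,0,0],[0,0,0],[0,0,0],[0,0,0],[0,0,0],[0,0,0],[0,0,0],[0,0,0]]' --claw 1

```text
time: 8.97
eef_pos: [0.5412, -0.0356, 0.0921]
eef_rot: [0.001, 0.963, -0.27, -0.001]
ft_force: [-0.0, 0.7, 1.3]
grip_width: 0.002
```

```bash
python3 -c "
from fit import *
st()
for n in('top','side'):
    im=env.grab_frame(n)
    a=im[100:210,200:320] if n=='top' else im[155:245,220:355]
    cv2.imwrite(f'pics/{n}4.png',cv2.resize(a,None,fx=5 if n=='top' else 5.8,fy=5 if n=='top' else 5.8,interpolation=cv2.INTER_LANCZOS4))
"
```

```text
t8.97 tcp [541.2 -35.6  92.1] jig [  19.3 -125.2] yaw -31.4 F [-0.02  0.67  1.28] g0.00
```

View pics/top4.png

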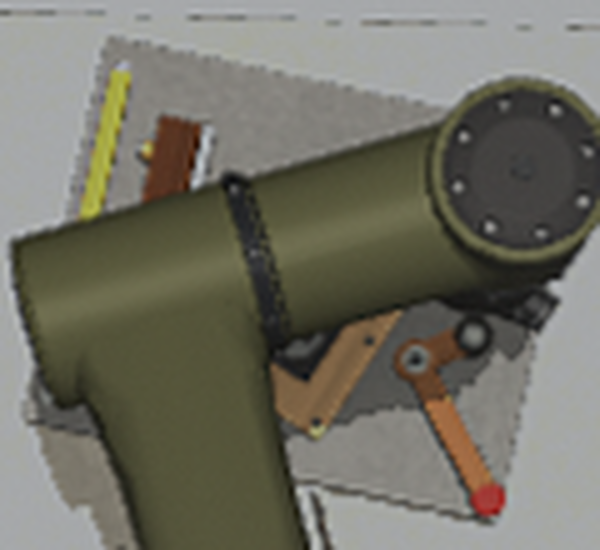

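View pics/side4.png

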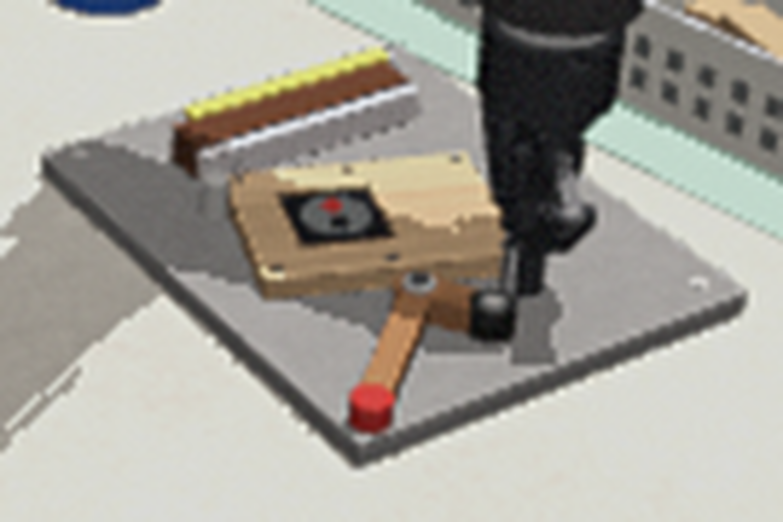

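```bash
cat > arc.py <<'E'
from fit import *
P=np.array([-83,30.])
def pose(s,x=None,yoff=-69.5):
    th=-.3576*(1-s); c=P+R(th)@np.array([83,-32.7]); x=68-16*s if x is None else x
    t=w(pan(c,th,(x,yoff))); return t,np.degrees(JP[2]+th)
E
python3 -c "
from arc import *
p,y,s=st()
print('to contact',pose(0)[0]-p[:2],pose(0)[1]-y)
S=np.linspace(0,1,11); Q=[pose(v) for v in S]
for k in range(10): print(round(S[k+1],2),np.round(Q[k+1][0]-Q[k][0],1),round(Q[k+1][1]-Q[k][1],2), np.round(j(Q[k+1][0]),1))
"
```

```text
t9.07 tcp [541.7 -35.5  93.4] jig [  19.8 -125.1] yaw -31.4 F [-0.33  1.21  0.29] g-0.00
to contact [4.07961227 5.85852101] -0.01295803250652483
0.1 [4.5 3.6] 2.05 [  26.4 -114.2]
0.2 [4.3 3.7] 2.05 [  30.  -109.8]
0.3 [4.2 3.8] 2.05 [  33.3 -105.2]
0.4 [4.  3.9] 2.05 [  36.5 -100.6]
0.5 [3.8 4. ] 2.05 [ 39.5 -96. ]
0.6 [3.7 4.1] 2.05 [ 42.4 -91.3]
0.7 [3.5 4.1] 2.05 [ 45.1 -86.6]
0.8 [3.3 4.2] 2.05 [ 47.5 -81.8]
0.9 [3.2 4.3] 2.05 [ 49.9 -77. ]
1.0 [3.  4.3] 2.05 [ 52.  -72.2]
```

Emit:
step_arm --travel '[[0,0,2],[1,1.5,0],[1,1.5,0],[1,1.4,0],[1,1.4,0],[0.6,0.8,0]]' --twist '[[0,0,0],[0,0,0],[0,0,0],[0,0,0],[0,0,0],[0,0,0]]'

```text
time: 9.57
eef_pos: [0.5463, -0.0288, 0.096]
eef_rot: [-0.0, 0.963, -0.27, 0.0]
ft_force: [0.4, 0.7, -0.8]
grip_width: 0.002
```

Emit:
step_arm --travel '[[1.1,0.9,0],[1.1,0.9,0],[1.1,0.9,0],[1.1,0.9,0],[1.1,0.9,0],[1.1,0.9,0],[1.1,0.9,0],[1.1,0.9,0]]' --twist '[[0,0,0.5],[0,0,0.5],[0,0,0.5],[0,0,0.5],[0,0,0.5],[0,0,0.5],[0,0,0.5],[0,0,0.6]]'

```text
time: 10.23
eef_pos: [0.5551, -0.0219, 0.0959]
eef_rot: [0.0, 0.972, -0.235, 0.0]
ft_force: [-0.0, -1.2, 0.8]
grip_width: -0.002
```

```bash
python3 -c "
from fit import *
st()
for n in('top','side'):
    im=env.grab_frame(n)
    a=im[100:210,200:320] if n=='top' else im[155:245,220:355]
    cv2.imwrite(f'pics/{n}5.png',cv2.resize(a,None,fx=5 if n=='top' else 5.8,fy=5 if n=='top' else 5.8,interpolation=cv2.INTER_LANCZOS4))
"
```

```text
t10.23 tcp [555.1 -21.9  95.9] jig [  30.4 -109.2] yaw -27.2 F [-0.05 -1.18  0.81] g-0.00
```

View pics/side5.png

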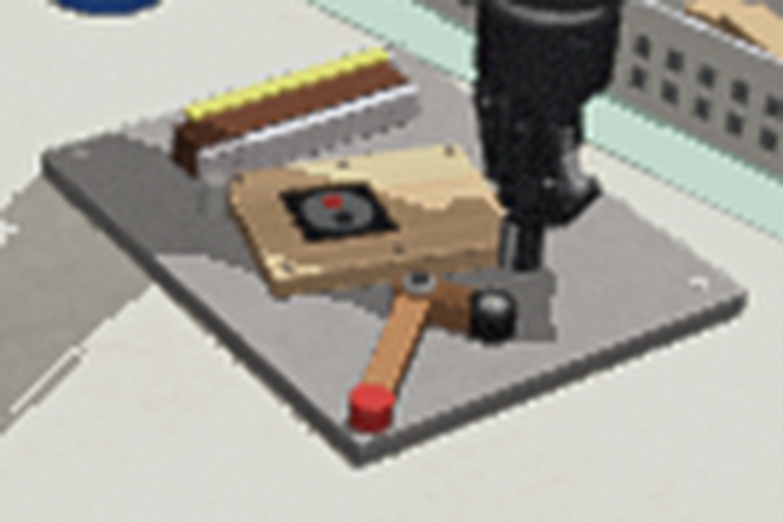

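Emit:
step_arm --travel '[[1,1,0],[1.1,0.9,0],[1,1,0],[1.1,0.9,0],[1,1,0],[1,0.9,0],[1,1,0],[1,1,0]]' --twist '[[0,0,0.5],[0,0,0.5],[0,0,0.5],[0,0,0.5],[0,0,0.5],[0,0,0.5],[0,0,0.5],[0,0,0.6]]'

```text
time: 11.0
eef_pos: [0.5633, -0.0141, 0.0959]
eef_rot: [0.0, 0.98, -0.2, 0.0]
ft_force: [0.8, -2.2, 1.4]
grip_width: 0.003
```

Emit:
step_arm --travel '[[1,1,0],[0.9,1,0],[1,1,0],[0.9,1,0],[1,1,0],[0.9,1,0],[0.9,1,0],[0.9,1.1,0]]' --twist '[[0,0,0.5],[0,0,0.5],[0,0,0.5],[0,0,0.5],[0,0,0.5],[0,0,0.5],[0,0,0.5],[0,0,0.6]]'

```text
time: 11.67
eef_pos: [0.5708, -0.006, 0.0959]
eef_rot: [0.0, 0.986, -0.165, 0.0]
ft_force: [0.8, -2.8, 0.5]
grip_width: 0.003
```

```bash
python3 -c "
from fit import *
st()
for n in('top','side'):
    im=env.grab_frame(n)
    a=im[100:210,200:320] if n=='top' else im[155:245,220:355]
    cv2.imwrite(f'pics/{n}6.png',cv2.resize(a,None,fx=5 if n=='top' else 5.8,fy=5 if n=='top' else 5.8,interpolation=cv2.INTER_LANCZOS4))
"
```

```text
t11.67 tcp [570.8  -6.   95.9] jig [ 42.8 -90.6] yaw -19.0 F [ 0.84 -2.75  0.48] g0.00
```

View pics/side6.png

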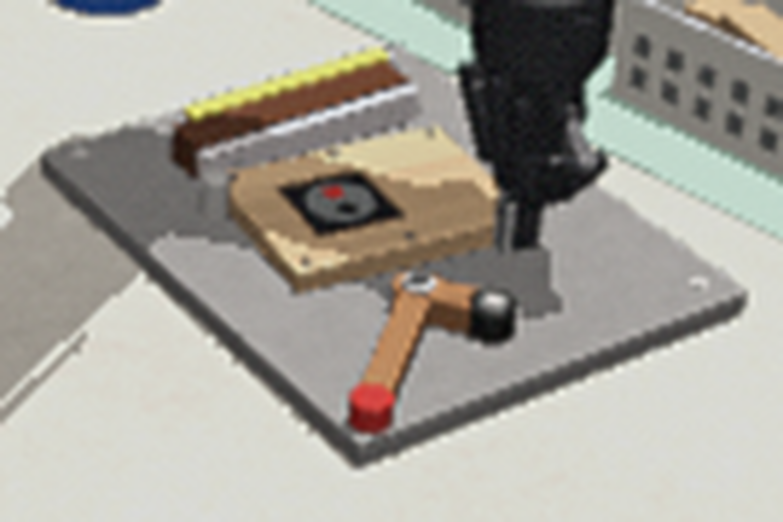

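View pics/top6.png

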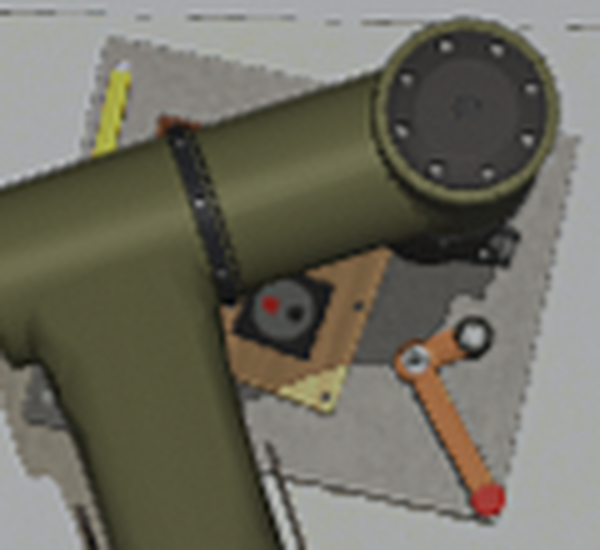

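Emit:
step_arm --travel '[[0.9,1,0],[0.9,1,0],[0.8,1,0],[0.9,1.1,0],[0.8,1,0],[0.8,1,0],[0.8,1,0],[0.9,1.2,0]]' --twist '[[0,0,0.5],[0,0,0.5],[0,0,0.5],[0,0,0.5],[0,0,0.5],[0,0,0.5],[0,0,0.5],[0,0,0.6]]'

```text
time: 12.43
eef_pos: [0.5776, 0.0023, 0.0959]
eef_rot: [0.0, 0.992, -0.13, 0.0]
ft_force: [0.6, -1.5, 0.4]
grip_width: 0.001
```

Emit:
step_arm --travel '[[0.6,0.8,0],[0.6,0.8,0],[0.6,0.8,0],[0.6,0.8,0]]' --twist '[[0,0,0.4],[0,0,0.4],[0,0,0.4],[0,0,0.4]]'

```text
time: 12.77
eef_pos: [0.5799, 0.0055, 0.0959]
eef_rot: [0.0, 0.993, -0.116, 0.0]
ft_force: [1.4, -1.4, 0.7]
grip_width: -0.0
```

```bash
python3 -c "
from fit import *
st()
for n in('top','side'):
    im=env.grab_frame(n)
    a=im[100:210,200:320] if n=='top' else im[155:245,220:355]
    cv2.imwrite(f'pics/{n}7.png',cv2.resize(a,None,fx=5 if n=='top' else 5.8,fy=5 if n=='top' else 5.8,interpolation=cv2.INTER_LANCZOS4))
"
```

```text
t12.77 tcp [579.9   5.5  95.9] jig [ 49.6 -77.6] yaw -13.3 F [ 1.45 -1.35  0.67] g-0.00
```

View pics/side7.png

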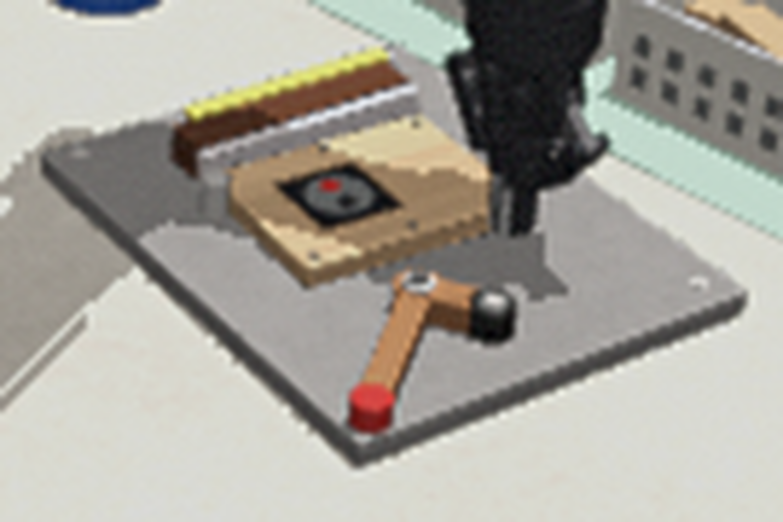

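View pics/top7.png

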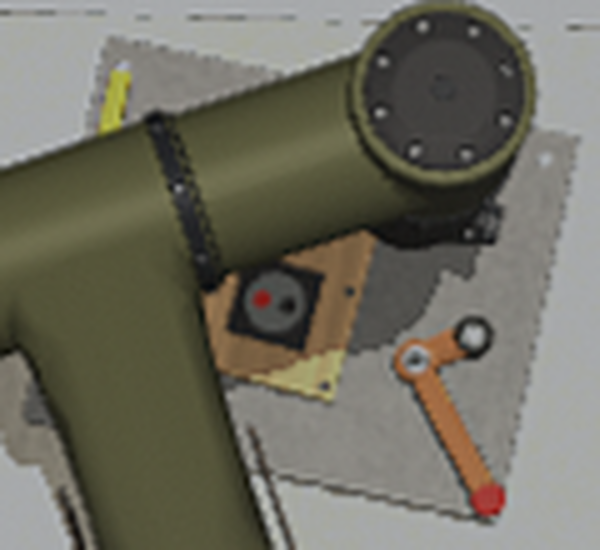

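Emit:
step_arm --travel '[[0.4,0.8,0],[0.4,0.8,0],[0.3,0.8,0],[0.3,0.8,0],[0.2,0.6,0]]' --twist '[[0,0,0.4],[0,0,0.4],[0,0,0.4],[0,0,0.4],[0,0,0.4]]'

```text
time: 13.28
eef_pos: [0.5815, 0.0093, 0.0959]
eef_rot: [0.0, 0.995, -0.099, 0.0]
ft_force: [1.3, -1.7, 1.0]
grip_width: 0.0
```

```bash
python3 -c "
from fit import *
st()
for n in('side',):
    im=env.grab_frame(n)
    a=im[155:225,240:330]
    cv2.imwrite(f'pics/{n}8.png',cv2.resize(a,None,fx=8,fy=8,interpolation=cv2.INTER_LANCZOS4))
"
```

```text
t13.28 tcp [581.5   9.3  95.9] jig [ 50.4 -73.5] yaw -11.3 F [ 1.34 -1.67  1.04] g0.00
```

View pics/side8.png

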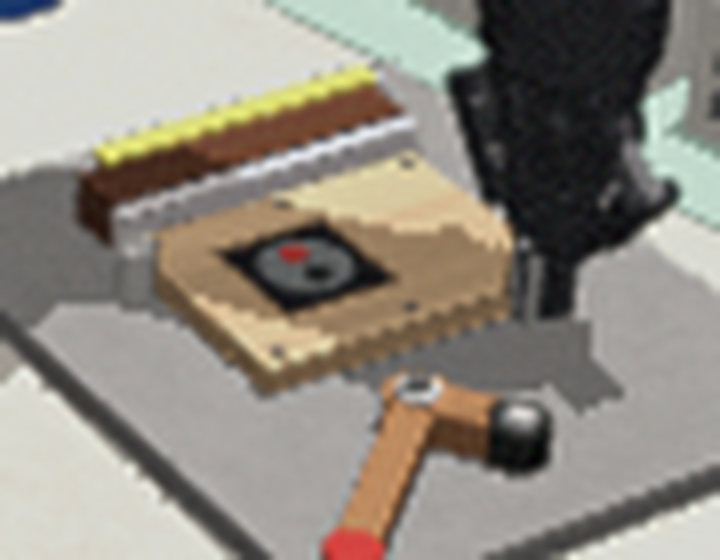

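```bash
cat > ov.py <<'E'
from fit import *
d={'top':np.r_[pf[8:10],0],'side':pf[10:13]}
def pj(n,P): # jig mm pts
    return proj(n,J2W(JP,np.atleast_2d(P)/1000.)-d[n])
def overlay(src,n,c,th,out,box,f,face=None):
    im=cv2.imread(src) if isinstance(src,str) else src
    x0,x1,y0,y1=box
    a=cv2.resize(im[y0:y1,x0:x1],None,fx=f,fy=f,interpolation=cv2.INTER_LANCZOS4)
    t=lambda q:((pj(n,q)-[x0,y0]+.5)*f-.5).round().astype(np.int32)
    q=[np.r_[pan(c,th,v),33] for v in((-75,55),(75,55),(75,-55),(-75,-55))]
    cv2.polylines(a,[t(np.array(q))],True,(0,0,255),1)
    an=np.linspace(0,6.28,30)
    for z in (18,46): cv2.polylines(a,[t(np.c_[-83+8*np.cos(an),30+8*np.sin(an),0*an+z])],True,(255,0,0),1)
    if face: cv2.polylines(a,[t(np.array([(-72,face,41),(85,face,41)]))],False,(0,255,0),1)
    cv2.imwrite(out,a)
E
python3 -c "
from ov import *
im=env.grab_frame('side'); cv2.imwrite('pics/raw8.png',im)
overlay(im,'side',(0.3,-2.5),-.01,'pics/ov8.png',(240,330,155,225),8,57)
im=env.grab_frame('top')
overlay(im,'top',(0.3,-2.5),-.01,'pics/ov8t.png',(200,320,100,210),5,57)
"
```

```text
(no output)
```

View pics/ov8.png

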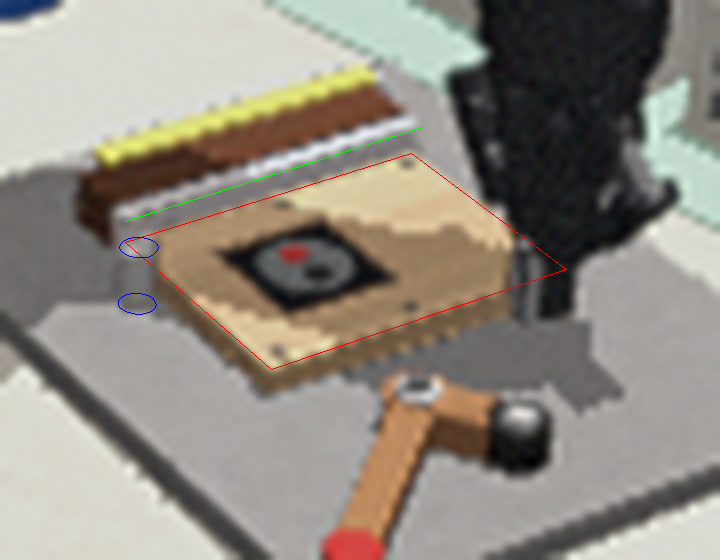

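View pics/ov8t.png

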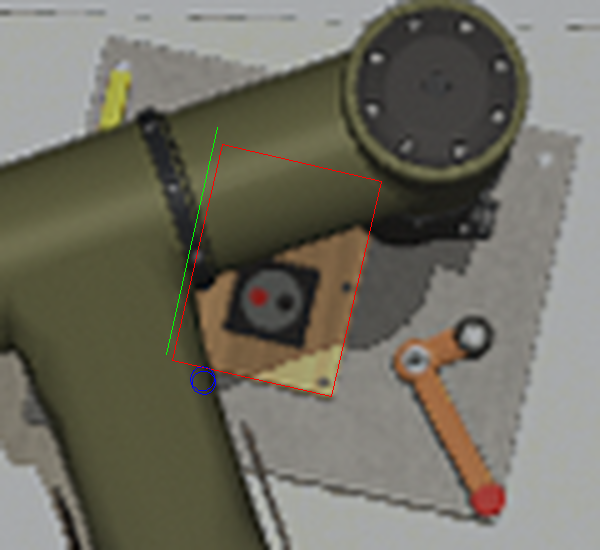

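Emit:
step_arm --travel '[[-0.3,-1.5,0],[-0.3,-1.5,0],[-7,1.3,0],[-7,1.3,0],[-7,1.4,0],[-6.5,1.3,0],[0,0,0]]' --twist '[[0,0,0],[0,0,0],[0,0,0.4],[0,0,0],[0,0,0],[0,0,0],[0,0,0]]'

```text
time: 14.02
eef_pos: [0.5522, 0.0119, 0.096]
eef_rot: [-0.0, 0.995, -0.095, 0.0]
ft_force: [0.3, 0.1, -0.1]
grip_width: 0.001
```

Emit:
step_arm --travel '[[0.2,0.8,0],[0.2,0.8,0],[0.1,0.6,0],[0.1,0.6,0],[0.1,0.6,0]]' --twist '[[0,0,0],[0,0,0],[0,0,0],[0,0,0],[0,0,0]]'

```text
time: 14.43
eef_pos: [0.5542, 0.0149, 0.0958]
eef_rot: [0.0, 0.995, -0.096, -0.0]
ft_force: [0.6, -0.1, -0.1]
grip_width: -0.001
```

```bash
python3 -c "
from ov import *
st()
"
```

```text
t14.43 tcp [554.2  14.9  95.8] jig [ 22.5 -73.2] yaw -11.0 F [ 0.6  -0.12 -0.12] g-0.00
```

Emit:
step_arm --travel '[[0.1,0.5,0],[0.1,0.5,0],[0.1,0.5,0]]' --twist '[[0,0,0],[0,0,0],[0,0,0]]'

```text
time: 14.68
eef_pos: [0.5544, 0.0163, 0.0958]
eef_rot: [0.0, 0.995, -0.096, -0.0]
ft_force: [-0.3, -1.5, 0.4]
grip_width: -0.0
```

```bash
python3 -c "
from ov import *
st()
"
```

```text
t14.68 tcp [554.4  16.3  95.8] jig [ 22.5 -71.8] yaw -11.0 F [-0.26 -1.53  0.43] g-0.00
```

Emit:
step_arm --travel '[[0.1,0.5,0],[0.1,0.5,0]]' --twist '[[0,0,0],[0,0,0]]'

```text
time: 14.85
eef_pos: [0.5546, 0.0174, 0.0959]
eef_rot: [0.0, 0.995, -0.096, 0.0]
ft_force: [0.1, -0.2, 0.5]
grip_width: -0.001
```

```bash
python3 -c "
from ov import *
st()
im=env.grab_frame('side')
overlay(im,'side',(0.3,-0.5),0,'pics/ov9.png',(240,330,155,225),8,57)
"
```

```text
t14.85 tcp [554.6  17.4  95.9] jig [ 22.5 -70.7] yaw -11.0 F [ 0.09 -0.24  0.52] g-0.00
```

View pics/ov9.png

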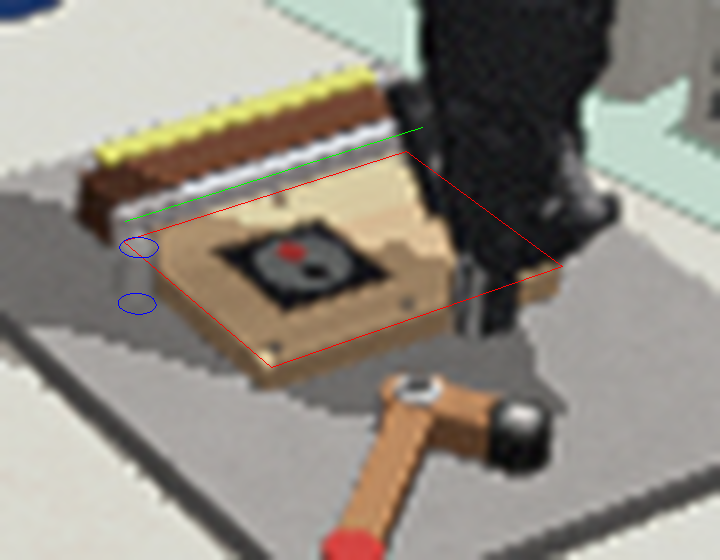

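Emit:
step_arm --travel '[[0.1,0.4,0],[0.1,0.4,0]]' --twist '[[0,0,0],[0,0,0]]'

```text
time: 15.07
eef_pos: [0.5548, 0.0182, 0.0959]
eef_rot: [0.0, 0.995, -0.096, 0.0]
ft_force: [0.5, -0.5, 0.1]
grip_width: 0.004
```

Emit:
step_arm --travel '[[0.1,0.4,0],[0.1,0.4,0]]' --twist '[[0,0,0],[0,0,0]]'

```text
time: 15.23
eef_pos: [0.555, 0.019, 0.0959]
eef_rot: [0.0, 0.995, -0.096, 0.0]
ft_force: [0.8, -1.9, 0.1]
grip_width: -0.002
```

Emit:
step_arm --travel '[[0.1,0.4,0],[0.1,0.4,0]]' --twist '[[0,0,0],[0,0,0]]'

```text
time: 15.4
eef_pos: [0.5552, 0.0198, 0.0959]
eef_rot: [0.0, 0.995, -0.096, 0.0]
ft_force: [-0.2, -0.9, 0.3]
grip_width: 0.002
```

Emit:
step_arm --travel '[[0.1,0.3,0],[0,0.3,0]]' --twist '[[0,0,0],[0,0,0]]'

```text
time: 15.57
eef_pos: [0.5553, 0.0205, 0.0959]
eef_rot: [0.0, 0.995, -0.096, 0.0]
ft_force: [-0.2, -1.3, 0.2]
grip_width: -0.004
```

Emit:
step_arm --travel '[[0.1,0.3,0],[0,0.3,0]]' --twist '[[0,0,0],[0,0,0]]'

```text
time: 15.73
eef_pos: [0.5554, 0.021, 0.0959]
eef_rot: [0.0, 0.995, -0.096, 0.0]
ft_force: [0.1, -1.3, -0.4]
grip_width: -0.004
```

Emit:
step_arm --travel '[[0.1,0.3,0],[0,0.3,0]]' --twist '[[0,0,0],[0,0,0]]'

```text
time: 15.9
eef_pos: [0.5556, 0.0215, 0.096]
eef_rot: [0.0, 0.995, -0.096, 0.0]
ft_force: [0.6, -1.5, 1.4]
grip_width: 0.002
```

```bash
python3 -c "
from ov import *
st()
im=env.grab_frame('side')
overlay(im,'side',(0.3,3),0,'pics/ov10.png',(240,330,155,225),8,58)
st()
"
```

```text
t15.90 tcp [555.6  21.5  96. ] jig [ 22.6 -66.5] yaw -11.0 F [ 0.64 -1.52  1.44] g0.00
t15.95 tcp [555.6  21.5  96. ] jig [ 22.6 -66.4] yaw -11.0 F [ 0.16 -1.75  0.03] g0.00
```

View pics/ov10.png

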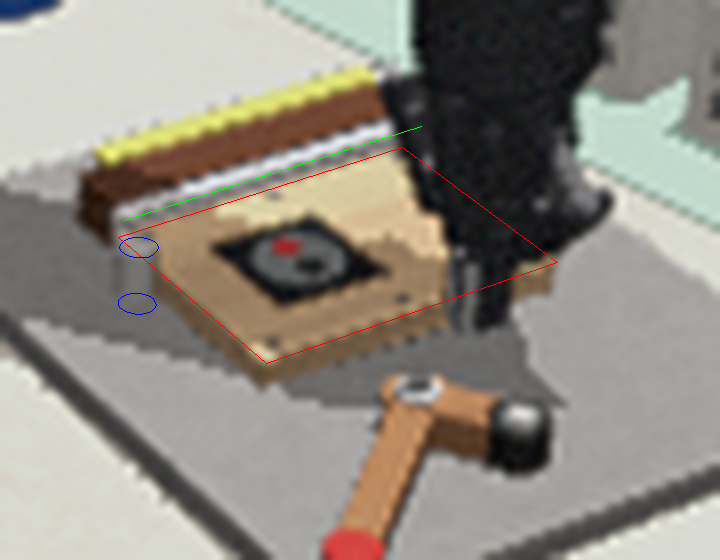

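Emit:
step_arm --travel '[[0.1,0.3,0],[0,0.3,0]]' --twist '[[0,0,0],[0,0,0]]'

```text
time: 16.12
eef_pos: [0.5557, 0.022, 0.096]
eef_rot: [0.0, 0.995, -0.096, 0.0]
ft_force: [0.9, -2.9, 0.9]
grip_width: -0.002
```

Emit:
step_arm --travel '[[0.1,0.3,0],[0,0.3,0]]' --twist '[[0,0,0],[0,0,0]]'

```text
time: 16.28
eef_pos: [0.5558, 0.0226, 0.0961]
eef_rot: [0.0, 0.995, -0.096, 0.0]
ft_force: [2.0, -4.2, -0.1]
grip_width: -0.002
```

Emit:
step_arm --travel '[[0,0.3,0],[0,0,0]]' --twist '[[0,0,0],[0,0,0]]'

```text
time: 16.45
eef_pos: [0.5558, 0.0228, 0.0961]
eef_rot: [0.0, 0.995, -0.096, 0.0]
ft_force: [2.4, -5.4, 0.0]
grip_width: 0.003
```

```bash
python3 -c "
from ov import *
st()
im=env.grab_frame('side')
overlay(im,'side',(0.0,4),0,'pics/ov11.png',(240,330,155,225),8,59)
im=env.grab_frame('top')
overlay(im,'top',(0.0,4),0,'pics/ov11t.png',(200,320,100,210),5,59)
st()
"
```

```text
t16.45 tcp [555.8  22.8  96.1] jig [ 22.7 -65.1] yaw -11.0 F [ 2.45 -5.39  0.  ] g0.00
t16.55 tcp [555.9  22.8  96.1] jig [ 22.7 -65.1] yaw -11.0 F [ 1.66 -4.94  0.18] g0.00
```

View pics/ov11.png

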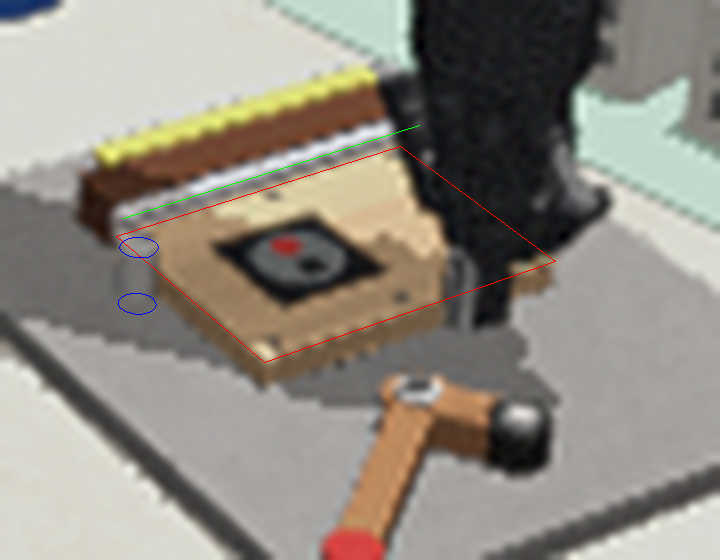

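View pics/ov11t.png

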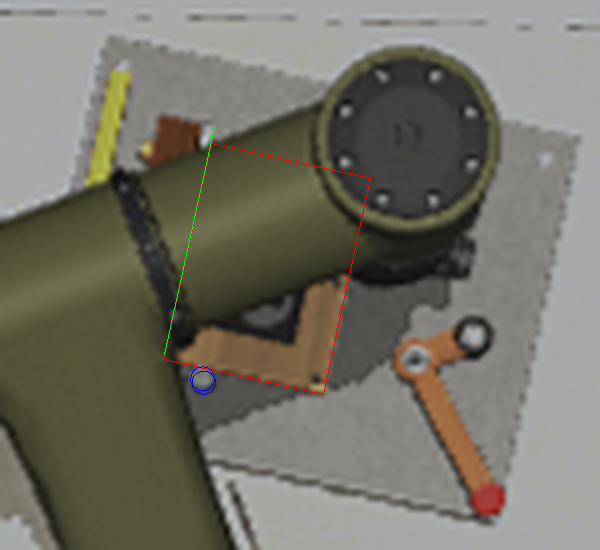

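Emit:
step_arm --travel '[[0,0.3,0],[0.1,0.2,0],[0,0,0],[0,0,0]]' --twist '[[0,0,0],[0,0,0],[0,0,0],[0,0,0]]'

```text
time: 16.88
eef_pos: [0.5559, 0.023, 0.0961]
eef_rot: [0.001, 0.995, -0.096, 0.0]
ft_force: [1.9, -5.1, 1.8]
grip_width: -0.0
```

```bash
python3 -c "
from ov import *
p,y,s=st(); print(R(JP[2]).T@s['ft_force'][:2], s['ft_torque'])
"
```

```text
t16.88 tcp [555.9  23.   96.1] jig [ 22.7 -64.9] yaw -11.0 F [ 1.94 -5.1   1.82] g-0.00
[ 2.86822047 -4.64359343] [-2.02034994 -0.70203555 -0.02921303]
```

Emit:
step_arm --travel '[[0.1,0.3,0],[0.1,0.3,0],[0,0,0],[0,0,0]]' --twist '[[0,0,0],[0,0,0],[0,0,0],[0,0,0]]'

```text
time: 17.22
eef_pos: [0.556, 0.0231, 0.0961]
eef_rot: [0.001, 0.995, -0.096, 0.0]
ft_force: [1.8, -8.0, 0.8]
grip_width: -0.003
```

```bash
python3 -c "
from ov import *
p,y,s=st(); print(R(JP[2]).T@s['ft_force'][:2], s['ft_torque'])
"
```

```text
t17.22 tcp [556.   23.1  96.1] jig [ 22.8 -64.8] yaw -11.0 F [ 1.83 -8.03  0.83] g-0.00
[ 3.30870436 -7.54548898] [-2.56093902 -0.55528095  0.01581969]
```

Emit:
step_arm --travel '[[0,0,0],[0,0,0],[0,0,0],[0,0,0],[0,0,0],[0,0,0]]' --twist '[[0,0,0],[0,0,0],[0,0,0],[0,0,0],[0,0,0],[0,0,0]]'

```text
time: 17.72
eef_pos: [0.556, 0.0231, 0.0961]
eef_rot: [0.001, 0.995, -0.096, 0.0]
ft_force: [1.7, -7.8, 1.0]
grip_width: -0.001
```

Emit:
step_arm --travel '[[0,0,0],[0,0,0],[0,0,0],[0,0,0],[0,0,0],[0,0,0],[0,0,0]]' --twist '[[0,0,0],[0,0,0],[0,0,0],[0,0,0],[0,0,0],[0,0,0],[0,0,0]]'

```text
time: 18.3
eef_pos: [0.556, 0.0231, 0.0961]
eef_rot: [0.001, 0.995, -0.096, 0.0]
ft_force: [1.6, -7.9, 1.1]
grip_width: -0.0
```

Emit:
step_arm --travel '[[-0.1,-0.5,0],[-0.2,-1,0],[-0.2,-1,0],[-0.8,-4,0],[-1,-5,0],[-1,-5,10],[0,0,16],[0,0,18],[-4,-22,4],[-4,-22,0]]' --twist '[[0,0,0],[0,0,0],[0,0,0],[0,0,0],[0,0,0],[0,0,0],[0,0,0],[0,0,0],[0,0,0],[0,0,0]]'

```text
time: 19.13
eef_pos: [0.5455, -0.0363, 0.1469]
eef_rot: [-0.001, 0.996, -0.095, 0.002]
ft_force: [0.9, -0.6, -0.3]
grip_width: 0.001
```

Emit:
step_arm --travel '[[-5,-27,0],[-5,-27,0],[-5,-27,0]]' --twist '[[0,0,0],[0,0,0],[0,0,0]]'

```text
time: 19.38
eef_pos: [0.5293, -0.1185, 0.1448]
eef_rot: [-0.0, 0.995, -0.095, 0.0]
ft_force: [1.1, 0.4, -0.0]
grip_width: -0.001
```

```bash
python3 -c "
from ov import *
st()
im=env.grab_frame('side'); cv2.imwrite('pics/raw12s.png',im)
overlay(im,'side',(0.0,4),0,'pics/ov12.png',(240,330,155,225),8,59)
im=env.grab_frame('top'); cv2.imwrite('pics/raw12t.png',im)
overlay(im,'top',(0.0,4),0,'pics/ov12t.png',(200,320,100,210),6,59)
"
```

```text
t19.38 tcp [ 529.3 -118.5  144.8] jig [  23.2 -209. ] yaw -10.9 F [ 1.14  0.36 -0.04] g-0.00
```

View pics/ov12.png

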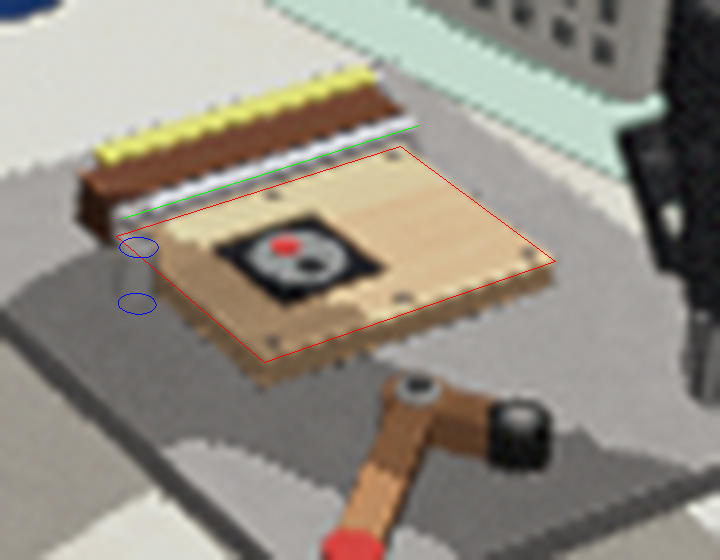

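View pics/ov12t.png

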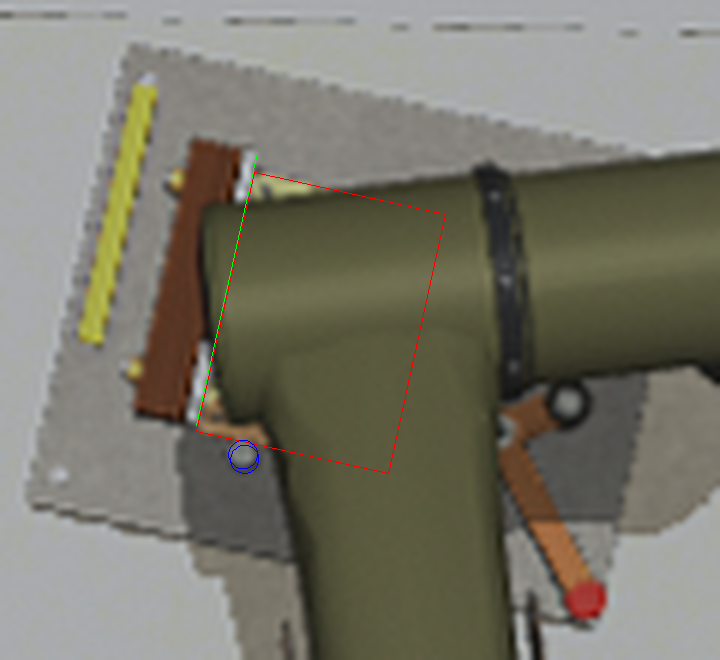

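```bash
python3 -c "
from ov import *
p,y,s=st()
for q in((105,28),(87,28),(-125,-140)): print(q,w(q),w(q)-p[:2])
"
```

```text
t19.48 tcp [ 528.8 -120.3  144.7] jig [  23.1 -210.8] yaw -11.2 F [-0.39  0.96 -0.15] g0.00
(105, 28) [654.27336815  98.73000428] [125.45845118 219.01090916]
(87, 28) [636.59679761 102.12689315] [107.78188064 222.40779803]
(-125, -140) [396.70178176 -22.84662952] [-132.11313521   97.43427536]
```

Emit:
step_arm --travel '[[8,14,0],[14,24,0],[14,24,0],[14,24,0],[14,25,0],[14,25,0],[14,25,0],[14,25,0],[12,21,0],[7.5,12,0]]' --twist '[[0,0,0],[0,0,0.2],[0,0,0],[0,0,0],[0,0,0],[0,0,0],[0,0,0],[0,0,0],[0,0,0],[0,0,0]]'

```text
time: 20.32
eef_pos: [0.6559, 0.1053, 0.1439]
eef_rot: [-0.0, 0.996, -0.093, 0.0]
ft_force: [0.4, -0.8, 0.4]
grip_width: -0.002
```

Emit:
step_arm --travel '[[0,0,-10],[0,0,-15],[0,0,-13],[0,0,-8],[0,0,-3],[0,0,0]]' --twist '[[0,0,0],[0,0,0],[0,0,0],[0,0,0],[0,0,0],[0,0,0]]'

```text
time: 20.82
eef_pos: [0.6546, 0.1014, 0.0938]
eef_rot: [0.0, 0.996, -0.094, -0.001]
ft_force: [0.3, 0.1, -0.5]
grip_width: 0.002
```

```bash
python3 -c "
from ov import *
st()
im=env.grab_frame('side'); cv2.imwrite('pics/raw13s.png',im)
overlay(im,'side',(0.0,4),0,'pics/ov13.png',(240,330,155,225),8,59)
"
```

```text
t20.82 tcp [654.6 101.4  93.8] jig [104.8  30.7] yaw -10.8 F [ 0.32  0.15 -0.49] g0.00
```

View pics/ov13.png

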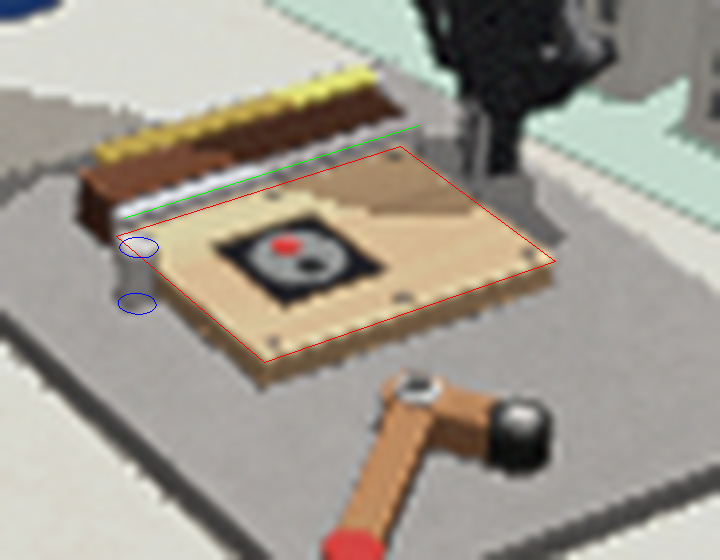

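Emit:
step_arm --travel '[[-1.8,0.3,1],[-2,0.4,1],[-2,0.4,0],[-2,0.4,0],[-2,0.4,0],[-1.5,0.3,0],[-1,0.2,0],[-1,0.2,0]]' --twist '[[0,0,0],[0,0,0],[0,0,0],[0,0,0],[0,0,0],[0,0,0],[0,0,0],[0,0,0]]'

```text
time: 21.53
eef_pos: [0.6417, 0.1044, 0.0969]
eef_rot: [0.0, 0.996, -0.094, 0.0]
ft_force: [-0.7, -0.1, -0.3]
grip_width: 0.003
```

Emit:
step_arm --travel '[[-0.5,0.1,0],[-0.5,0.1,0],[-0.5,0.1,0],[-0.5,0.1,0]]' --twist '[[0,0,0],[0,0,0],[0,0,0],[0,0,0]]'

```text
time: 21.87
eef_pos: [0.6398, 0.1047, 0.0968]
eef_rot: [0.0, 0.996, -0.094, -0.0]
ft_force: [-0.1, -0.6, -0.7]
grip_width: 0.0
```

```bash
python3 -c "
from ov import *
st()
"
```

```text
t21.87 tcp [639.8 104.7  96.8] jig [89.7 31.2] yaw -10.8 F [-0.12 -0.64 -0.7 ] g0.00
```

Emit:
step_arm --travel '[[-0.5,0.1,0],[-0.5,0.1,0],[-0.4,0.1,0]]' --twist '[[0,0,0],[0,0,0],[0,0,0]]'

```text
time: 22.12
eef_pos: [0.6384, 0.105, 0.0968]
eef_rot: [0.0, 0.996, -0.094, -0.0]
ft_force: [-0.5, 0.1, -0.3]
grip_width: 0.002
```

Emit:
step_arm --travel '[[-0.4,0.1,0],[-0.4,0.1,0],[-0.3,0,0]]' --twist '[[0,0,0],[0,0,0],[0,0,0]]'

```text
time: 22.37
eef_pos: [0.6373, 0.1052, 0.0969]
eef_rot: [0.0, 0.996, -0.094, -0.0]
ft_force: [-0.2, -0.3, -0.4]
grip_width: 0.001
```

Emit:
step_arm --travel '[[-0.4,0.1,0],[-0.4,0.1,0]]' --twist '[[0,0,0],[0,0,0]]'

```text
time: 22.53
eef_pos: [0.637, 0.1053, 0.0971]
eef_rot: [0.0, 0.996, -0.094, 0.001]
ft_force: [3.6, -1.1, -0.7]
grip_width: -0.003
```

```bash
cat > lev.py <<'E'
from fit import *
def lp(q,gap=0,r=80):
    f=q-2.531; t=np.array([-np.sin(f),np.cos(f)]); 
    return w(np.array([-40,-107])+r*np.array([np.cos(f),np.sin(f)])-(23.5+gap)*t), np.degrees(f+JP[2])
E
python3 -c "
from lev import *
p,y,s=st()
t,a=lp(0,14); print(j(t),t,t-p[:2],a-y)
t,a=lp(0,0); print(j(t))
"
```

```text
t22.53 tcp [637.  105.3  97.1] jig [86.8 31.2] yaw -10.8 F [ 3.63 -1.08 -0.65] g-0.00
[-127.04541121 -122.14418657] [398.06280168  -4.92565285] [-238.945936   -110.24861105] -145.12420826849413
[-119.01846744 -133.61450364]
```

Emit:
step_arm --travel '[[1,-0.2,0],[3,-0.6,0],[6,-1.2,0],[4,-0.8,10],[0,0,18],[0,0,20],[0,0,0]]' --twist '[[0,0,0],[0,0,0],[0,0,0],[0,0,0],[0,0,0],[0,0,0],[0,0,0]]'

```text
time: 23.12
eef_pos: [0.6529, 0.1027, 0.1508]
eef_rot: [-0.001, 0.996, -0.094, 0.004]
ft_force: [0.3, 0.2, 0.8]
grip_width: 0.001
```

```bash
python3 -c "
from lev import *
p,y,s=st()
t,a=lp(0,14); print(j(t),t,t-p[:2],a-y)
"
```

```text
t23.12 tcp [652.9 102.7 150.8] jig [102.9  31.6] yaw -10.8 F [0.3  0.17 0.84] g0.00
[-127.04541121 -122.14418657] [398.06280168  -4.92565285] [-254.79689581 -107.62807052] -145.1400637588738
```

Emit:
step_arm --travel '[[-11,-4,0],[-12,-5,0],[-12,-5,0],[-12,-5,0],[-12,-5,0],[-12,-5,0],[-12,-5,0],[-12,-5,0],[-12,-5,0],[-12,-5,0]]' --twist '[[0,0,-6.5],[0,0,-6.6],[0,0,-6.6],[0,0,-6.6],[0,0,-6.6],[0,0,-6.6],[0,0,-6.6],[0,0,-6.6],[0,0,-6.6],[0,0,-6.6]]'

```text
time: 23.95
eef_pos: [0.5315, 0.0533, 0.1458]
eef_rot: [-0.0, 0.783, -0.623, 0.0]
ft_force: [0.1, 0.2, 0.3]
grip_width: 0.001
```

Emit:
step_arm --travel '[[-12,-5,0],[-12,-5,0],[-12,-5,0],[-12,-5,0],[-12,-5,0],[-12,-5,0],[-12,-5,0],[-12,-5,0],[-12,-5,0],[-12,-5,0]]' --twist '[[0,0,-6.6],[0,0,-6.6],[0,0,-6.6],[0,0,-6.6],[0,0,-6.6],[0,0,-6.6],[0,0,-6.6],[0,0,-6.6],[0,0,-6.6],[0,0,-6.6]]'

```text
time: 24.78
eef_pos: [0.4114, 0.0034, 0.1458]
eef_rot: [0.0, -0.317, 0.948, 0.0]
ft_force: [0.3, -0.2, 1.0]
grip_width: -0.001
```

```bash
python3 -c "
from lev import *
p,y,s=st()
t,a=lp(0,14); print(j(t),t,t-p[:2],a-y)
"
```

```text
t24.78 tcp [411.4   3.4 145.8] jig [-115.6 -111.5] yaw -143.0 F [ 0.34 -0.18  1.05] g-0.00
[-127.04541121 -122.14418657] [398.06280168  -4.92565285] [-13.29288897  -8.28559049] -12.889261667860836
```

Emit:
step_arm --travel '[[-6.5,-4,0],[-6.5,-4,0],[0,0,-10],[0,0,-14],[0,0,-13],[0,0,-8],[0,0,-4],[0,0,0]]' --twist '[[0,0,-6.4],[0,0,-6.4],[0,0,0],[0,0,0],[0,0,0],[0,0,0],[0,0,0],[0,0,0]]'

```text
time: 25.45
eef_pos: [0.3983, -0.0045, 0.095]
eef_rot: [-0.001, -0.213, 0.977, -0.0]
ft_force: [-0.2, 0.7, -0.3]
grip_width: 0.001
```

```bash
python3 -c "
from lev import *
from ov import overlay
p,y,s=st()
t,a=lp(0,0); print(t-p[:2],a-y)
im=env.grab_frame('side')
overlay(im,'side',(0.0,4),0,'pics/ov14.png',(230,350,155,245),6,59)
im=env.grab_frame('top')
overlay(im,'top',(0.0,4),0,'pics/ov14t.png',(200,320,100,210),5,59)
"
```

```text
t25.45 tcp [398.3  -4.5  95. ] jig [-126.9 -121.7] yaw -155.4 F [-0.18  0.66 -0.3 ] g0.00
[  5.44251236 -13.2096421 ] -0.5051171593257777
```

View pics/ov14.png

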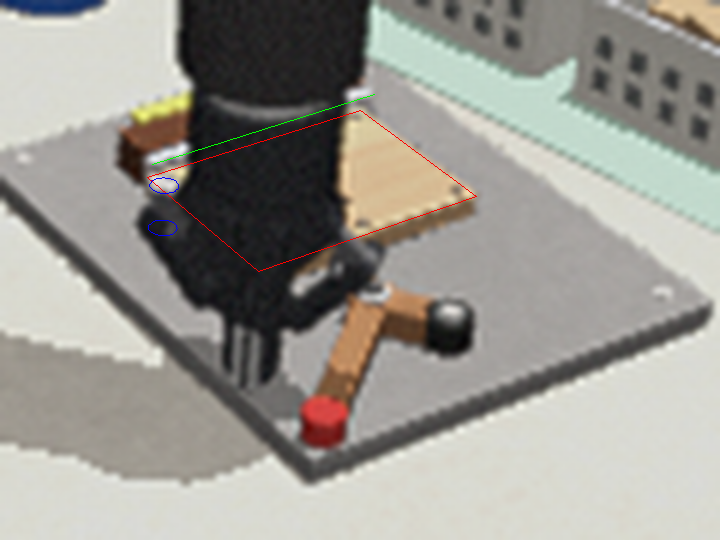

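View pics/ov14t.png

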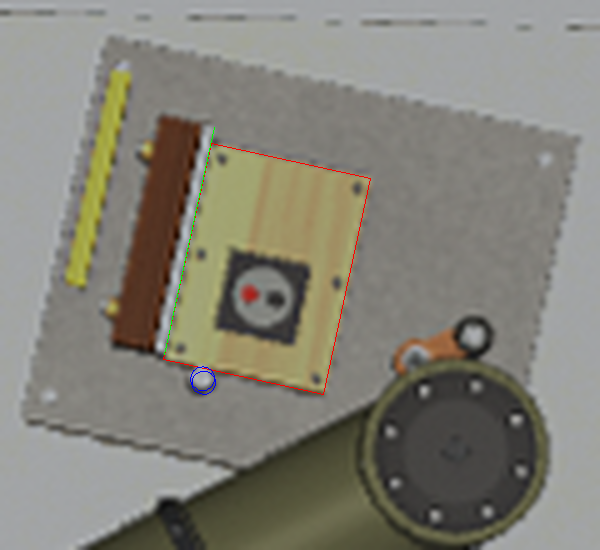

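```bash
python3 -c "
from lev import *
Q=np.r_[np.linspace(0,2.0,51),np.linspace(2.0,2.64,33)[1:]]
def rd(a): return [round(float(v),1) for v in a]
for k0 in range(0,80,10):
    e=np.zeros(2); o=[];tw=[]
    for k in range(k0,min(k0+10,len(Q)-1)):
        d=lp(Q[k+1])[0]-lp(Q[k0])[0]-e; d=np.round(d,1); e+=d; o.append([float(d[0]),float(d[1]),0])
    print(round(Q[min(k0+10,82)],2),o,round(lp(Q[min(k0+10,82)])[1]-lp(Q[k0])[1],1))
"
```

```text
0.4 [[0.5, -3.3, 0], [0.7, -3.3, 0], [0.7, -3.2, 0], [0.9, -3.2, 0], [1.1, -3.2, 0], [1.1, -3.1, 0], [1.3, -3.1, 0], [1.4, -3.0, 0], [1.6, -3.0, 0], [1.6, -2.9, 0]] 22.9
0.8 [[1.8, -2.8, 0], [1.8, -2.8, 0], [2.0, -2.7, 0], [2.1, -2.6, 0], [2.2, -2.5, 0], [2.3, -2.4, 0], [2.3, -2.4, 0], [2.5, -2.2, 0], [2.6, -2.1, 0], [2.6, -2.1, 0]] 22.9
1.2 [[2.7, -1.9, 0], [2.8, -1.8, 0], [2.9, -1.7, 0], [2.9, -1.6, 0], [3.0, -1.5, 0], [3.1, -1.3, 0], [3.1, -1.3, 0], [3.1, -1.1, 0], [3.2, -0.9, 0], [3.2, -0.9, 0]] 22.9
1.6 [[3.3, -0.7, 0], [3.2, -0.6, 0], [3.3, -0.4, 0], [3.4, -0.4, 0], [3.3, -0.2, 0], [3.3, -0.0, 0], [3.4, 0.1, 0], [3.3, 0.2, 0], [3.3, 0.3, 0], [3.3, 0.5, 0]] 22.9
2.0 [[3.3, 0.6, 0], [3.2, 0.8, 0], [3.2, 0.8, 0], [3.2, 1.0, 0], [3.2, 1.1, 0], [3.1, 1.3, 0], [3.0, 1.4, 0], [3.0, 1.5, 0], [2.9, 1.6, 0], [2.9, 1.7, 0]] 22.9
2.2 [[1.4, 0.9, 0], [1.4, 0.9, 0], [1.3, 1.0, 0], [1.4, 1.0, 0], [1.3, 1.0, 0], [1.3, 1.0, 0], [1.3, 1.1, 0], [1.3, 1.1, 0], [1.2, 1.1, 0], [1.2, 1.2, 0]] 11.5
2.4 [[1.2, 1.2, 0], [1.2, 1.2, 0], [1.1, 1.2, 0], [1.1, 1.2, 0], [1.1, 1.3, 0], [1.1, 1.2, 0], [1.0, 1.3, 0], [1.1, 1.4, 0], [0.9, 1.3, 0], [1.0, 1.4, 0]] 11.5
2.6 [[0.9, 1.4, 0], [0.9, 1.4, 0], [0.9, 1.4, 0], [0.9, 1.4, 0], [0.8, 1.5, 0], [0.8, 1.4, 0], [0.8, 1.5, 0], [0.7, 1.5, 0], [0.7, 1.5, 0], [0.7, 1.6, 0]] 11.5
```

Emit:
step_arm --travel '[[1,-2.5,0],[1,-2.5,0],[1,-2.5,0],[1,-2.5,0],[1,-2,0],[0.5,-1.2,0]]' --twist '[[0,0,-0.5],[0,0,0],[0,0,0],[0,0,0],[0,0,0],[0,0,0]]'

```text
time: 26.05
eef_pos: [0.4042, -0.0179, 0.0959]
eef_rot: [0.0, -0.208, 0.978, 0.0]
ft_force: [0.6, 0.3, -0.2]
grip_width: 0.004
```

Emit:
step_arm --travel '[[0.5,-3.3,0],[0.7,-3.3,0],[0.7,-3.2,0],[0.9,-3.2,0],[1.1,-3.2,0],[1.1,-3.1,0],[1.3,-3.1,0],[1.4,-3.0,0],[1.6,-3.0,0],[1.6,-2.9,0]]' --twist '[[0,0,2.3],[0,0,2.3],[0,0,2.3],[0,0,2.3],[0,0,2.3],[0,0,2.3],[0,0,2.3],[0,0,2.3],[0,0,2.3],[0,0,2.2]]'

```text
time: 26.88
eef_pos: [0.4149, -0.0491, 0.0958]
eef_rot: [-0.0, -0.399, 0.917, 0.0]
ft_force: [-0.6, 0.6, 0.7]
grip_width: -0.001
```

```bash
python3 -c "
from lev import *
from ov import overlay
p,y,s=st()
t,a=lp(0.4,0); print(t-p[:2],a-y)
im=env.grab_frame('side')
overlay(im,'side',(0.0,4),0,'pics/ov15.png',(230,350,155,245),6,59)
"
```

```text
t26.88 tcp [414.9 -49.1  95.8] jig [-102.2 -162.4] yaw -133.0 F [-0.56  0.63  0.73] g-0.00
[-0.21209084  0.13172601] -0.015735409187499272
```

View pics/ov15.png

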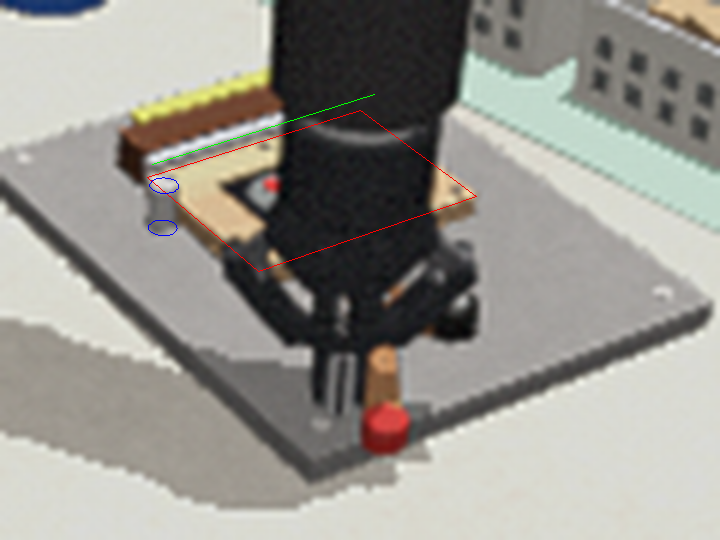

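Emit:
step_arm --travel '[[1.8,-2.8,0],[1.8,-2.8,0],[2.0,-2.7,0],[2.1,-2.6,0],[2.2,-2.5,0],[2.3,-2.4,0],[2.3,-2.4,0],[2.5,-2.2,0],[2.6,-2.1,0],[2.6,-2.1,0]]' --twist '[[0,0,2.3],[0,0,2.3],[0,0,2.3],[0,0,2.3],[0,0,2.3],[0,0,2.3],[0,0,2.3],[0,0,2.3],[0,0,2.3],[0,0,2.2]]'

```text
time: 27.77
eef_pos: [0.437, -0.0737, 0.0957]
eef_rot: [-0.0, -0.573, 0.82, 0.0]
ft_force: [-1.3, 0.4, 0.3]
grip_width: 0.003
```

Emit:
step_arm --travel '[[2.7,-1.9,0],[2.8,-1.8,0],[2.9,-1.7,0],[2.9,-1.6,0],[3.0,-1.5,0],[3.1,-1.3,0],[3.1,-1.3,0],[3.1,-1.1,0],[3.2,-0.9,0],[3.2,-0.9,0]]' --twist '[[0,0,2.3],[0,0,2.3],[0,0,2.3],[0,0,2.3],[0,0,2.3],[0,0,2.3],[0,0,2.3],[0,0,2.3],[0,0,2.3],[0,0,2.2]]'

```text
time: 28.6
eef_pos: [0.467, -0.0877, 0.0956]
eef_rot: [0.001, 0.724, -0.69, -0.0]
ft_force: [-0.9, -0.5, 0.3]
grip_width: 0.004
```

```bash
python3 -c "
from lev import *
from ov import overlay
p,y,s=st()
t,a=lp(1.2,0); print(t-p[:2],a-y)
im=env.grab_frame('side')
overlay(im,'side',(0.0,4),0,'pics/ov16.png',(230,350,155,245),6,59)
"
```

```text
t28.60 tcp [467.  -87.7  95.6] jig [ -43.7 -190.4] yaw -87.2 F [-0.86 -0.49  0.27] g0.00
[-0.09782858  0.16113515] 0.08288414099325792
```

View pics/ov16.png

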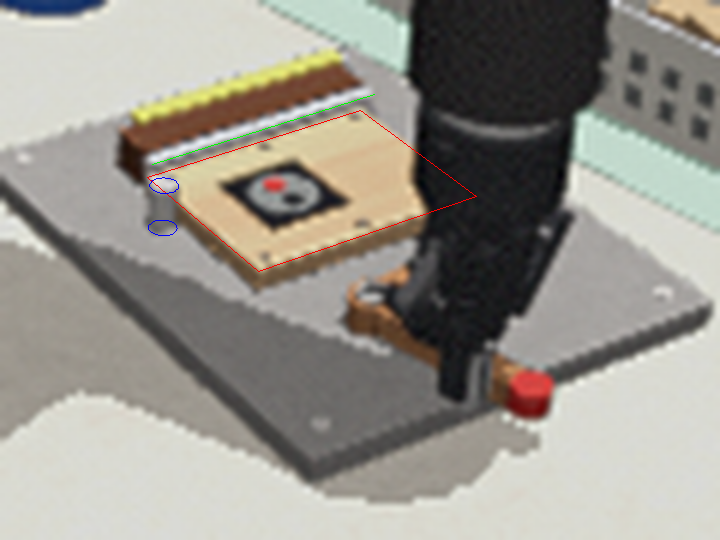

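Emit:
step_arm --travel '[[3.3,-0.7,0],[3.2,-0.6,0],[3.3,-0.4,0],[3.4,-0.4,0],[3.3,-0.2,0],[3.3,0,0],[3.4,0.1,0],[3.3,0.2,0],[3.3,0.3,0],[3.3,0.5,0]]' --twist '[[0,0,2.3],[0,0,2.3],[0,0,2.3],[0,0,2.3],[0,0,2.3],[0,0,2.3],[0,0,2.3],[0,0,2.3],[0,0,2.3],[0,0,2.2]]'

```text
time: 29.48
eef_pos: [0.5001, -0.0889, 0.0957]
eef_rot: [0.0, 0.846, -0.533, -0.0]
ft_force: [-0.9, -0.7, -0.1]
grip_width: -0.003
```

Emit:
step_arm --travel '[[1.7,0.3,0],[1.6,0.3,0],[1.6,0.4,0],[1.6,0.4,0],[1.6,0.4,0],[1.6,0.4,0],[1.6,0.5,0],[1.6,0.5,0],[1.6,0.5,0],[1.6,0.6,0]]' --twist '[[0,0,1.1],[0,0,1.1],[0,0,1.2],[0,0,1.2],[0,0,1.1],[0,0,1.2],[0,0,1.1],[0,0,1.2],[0,0,1.1],[0,0,1.2]]'

```text
time: 30.32
eef_pos: [0.5165, -0.0843, 0.0958]
eef_rot: [0.0, 0.896, -0.444, -0.0]
ft_force: [-0.3, -0.4, -0.8]
grip_width: 0.002
```

```bash
python3 -c "
from lev import *
from ov import overlay
p,y,s=st()
t,a=lp(1.8,0); print(t-p[:2],a-y)
im=env.grab_frame('side')
overlay(im,'side',(0.0,4),0,'pics/ov17.png',(230,350,155,245),6,59)
"
```

```text
t30.32 tcp [516.5 -84.3  95.8] jig [   4.2 -177.8] yaw -52.8 F [-0.29 -0.43 -0.78] g0.00
[-0.36443931 -0.08716824] 0.00023156944604352248
```

View pics/ov17.png

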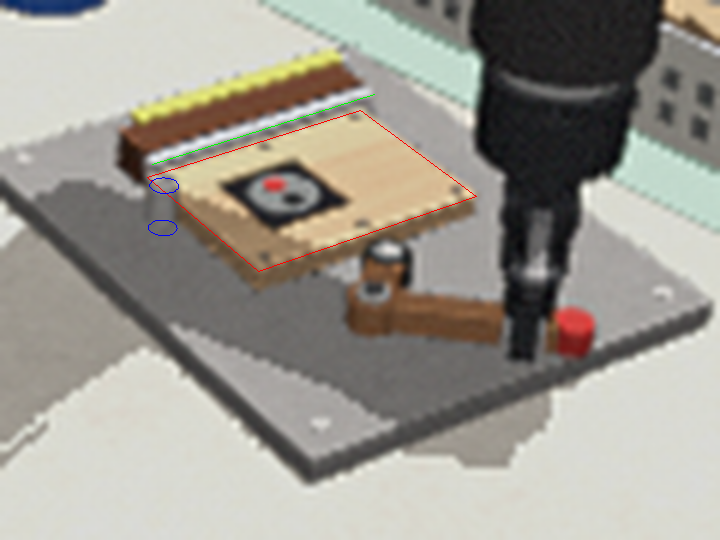

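Emit:
step_arm --travel '[[1.6,0.6,0],[1.5,0.7,0],[1.5,0.7,0],[1.5,0.7,0],[1.5,0.7,0],[1.5,0.8,0],[1.5,0.8,0],[1.4,0.8,0],[1.5,0.8,0],[1.4,0.9,0]]' --twist '[[0,0,1.1],[0,0,1.1],[0,0,1.2],[0,0,1.2],[0,0,1.1],[0,0,1.2],[0,0,1.1],[0,0,1.2],[0,0,1.1],[0,0,1.2]]'

```text
time: 31.2
eef_pos: [0.5314, -0.0768, 0.0959]
eef_rot: [0.0, 0.936, -0.352, -0.0]
ft_force: [0.1, -1.1, -0.4]
grip_width: 0.004
```

Emit:
step_arm --travel '[[1.4,0.9,0],[1.4,0.9,0],[1.3,1,0],[1.4,1,0],[1.3,1,0],[1.3,1,0],[1.3,1.1,0],[1.3,1.1,0],[1.2,1.1,0],[1.2,1.2,0]]' --twist '[[0,0,1.1],[0,0,1.1],[0,0,1.2],[0,0,1.2],[0,0,1.1],[0,0,1.2],[0,0,1.1],[0,0,1.2],[0,0,1.1],[0,0,1.2]]'

```text
time: 32.03
eef_pos: [0.5445, -0.0665, 0.0959]
eef_rot: [0.0, 0.966, -0.257, 0.0]
ft_force: [-0.1, -1.5, -0.4]
grip_width: -0.004
```

```bash
python3 -c "
from lev import *
from ov import overlay
p,y,s=st()
t,a=lp(2.2,0); print(t-p[:2],a-y)
im=env.grab_frame('side')
overlay(im,'side',(0.0,4),0,'pics/ov18.png',(230,350,155,245),6,59)
"
```

```text
t32.03 tcp [544.5 -66.5  95.9] jig [  28.4 -155. ] yaw -29.8 F [-0.13 -1.52 -0.43] g-0.00
[-0.4141972  -0.18767659] -0.08563780553842548
```

View pics/ov18.png

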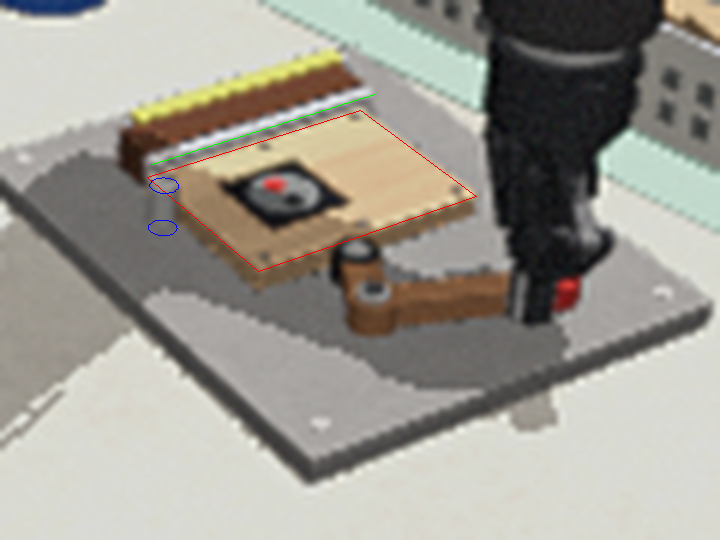

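Roller has reached the panel and the panel hasn't shifted. I'll continue in shorter calls and watch the force.

Emit:
step_arm --travel '[[1.2,1.2,0],[1.2,1.2,0],[1.1,1.2,0],[1.1,1.2,0],[1.1,1.3,0]]' --twist '[[0,0,1.1],[0,0,1.1],[0,0,1.2],[0,0,1.2],[0,0,1.1]]'

```text
time: 32.5
eef_pos: [0.5502, -0.0604, 0.0959]
eef_rot: [0.0, 0.978, -0.208, 0.0]
ft_force: [0.6, -1.8, 0.2]
grip_width: -0.0
```

Emit:
step_arm --travel '[[1.1,1.2,0],[1.0,1.3,0],[1.1,1.4,0],[0.9,1.3,0],[1.0,1.4,0]]' --twist '[[0,0,1.1],[0,0,1.1],[0,0,1.2],[0,0,1.2],[0,0,1.1]]'

```text
time: 32.92
eef_pos: [0.5552, -0.0539, 0.0959]
eef_rot: [0.0, 0.987, -0.159, -0.0]
ft_force: [-0.4, -0.8, 0.0]
grip_width: 0.002
```

Emit:
step_arm --travel '[[0.9,1.4,0],[0.9,1.4,0],[0.9,1.4,0],[0.9,1.4,0]]' --twist '[[0,0,1.1],[0,0,1.2],[0,0,1.1],[0,0,1.2]]'

```text
time: 33.25
eef_pos: [0.5588, -0.0481, 0.0959]
eef_rot: [0.0, 0.993, -0.12, 0.0]
ft_force: [-0.0, -1.0, 0.3]
grip_width: -0.002
```

```bash
python3 -c "
from lev import *
p,y,s=st()
t,a=lp(2.48,0); print(t-p[:2],a-y)
"
```

```text
t33.25 tcp [558.8 -48.1  95.9] jig [  39.  -134.2] yaw -13.8 F [-0.01 -1.02  0.27] g-0.00
[-0.35730461 -0.23745903] -0.042597984735794014
```

Emit:
step_arm --travel '[[0.8,1.5,0],[0.8,1.4,0],[0.8,1.5,0],[0.7,1.5,0]]' --twist '[[0,0,1.1],[0,0,1.2],[0,0,1.1],[0,0,1.2]]'

```text
time: 33.58
eef_pos: [0.5619, -0.0422, 0.0959]
eef_rot: [0.0, 0.997, -0.08, 0.0]
ft_force: [0.3, -0.8, -0.2]
grip_width: 0.001
```

Emit:
step_arm --travel '[[0.3,0.8,0],[0.4,0.7,0],[0.3,0.8,0],[0.4,0.8,0]]' --twist '[[0,0,0.6],[0,0,0.5],[0,0,0.6],[0,0,0.6]]'

```text
time: 33.92
eef_pos: [0.5633, -0.0392, 0.0959]
eef_rot: [0.0, 0.998, -0.06, 0.0]
ft_force: [-0.3, -1.4, 1.4]
grip_width: -0.001
```

```bash
python3 -c "
from lev import *
p,y,s=st()
t,a=lp(2.6,0); print(t-p[:2],a-y)
"
```

```text
t33.92 tcp [563.3 -39.2  95.9] jig [  41.7 -124.6] yaw -6.9 F [-0.29 -1.44  1.41] g-0.00
[-0.30354057 -0.2856735 ] -0.012698301203042384
```

Emit:
step_arm --travel '[[0.3,0.8,0],[0.3,0.8,0]]' --twist '[[0,0,0.6],[0,0,0.6]]'

```text
time: 34.08
eef_pos: [0.5639, -0.0376, 0.0959]
eef_rot: [0.0, 0.999, -0.05, 0.0]
ft_force: [1.1, -0.7, -0.2]
grip_width: 0.003
```

Emit:
step_arm --travel '[[0.2,0.7,0],[0.2,0.7,0]]' --twist '[[0,0,0.5],[0,0,0.5]]'

```text
time: 34.25
eef_pos: [0.5644, -0.0362, 0.0959]
eef_rot: [0.0, 0.999, -0.041, 0.0]
ft_force: [0.9, -1.3, -0.3]
grip_width: 0.001
```

Emit:
step_arm --travel '[[0.1,0.5,0],[0.1,0.5,0]]' --twist '[[0,0,0],[0,0,0]]'

```text
time: 34.42
eef_pos: [0.5644, -0.0355, 0.0959]
eef_rot: [0.0, 0.999, -0.042, -0.0]
ft_force: [1.5, -4.4, 0.7]
grip_width: 0.003
```

```bash
python3 -c "
from lev import *
from ov import overlay
p,y,s=st()
t,a=lp(2.64,0); print(t-p[:2],a-y)
im=env.grab_frame('side')
overlay(im,'side',(0.0,4),0,'pics/ov19.png',(230,350,155,245),6,59)
"
```

```text
t34.42 tcp [564.4 -35.5  95.9] jig [  42.1 -120.8] yaw -4.8 F [ 1.54 -4.38  0.69] g0.00
[-0.20393276 -0.87914248] 0.1375979839978152
```

View pics/ov19.png

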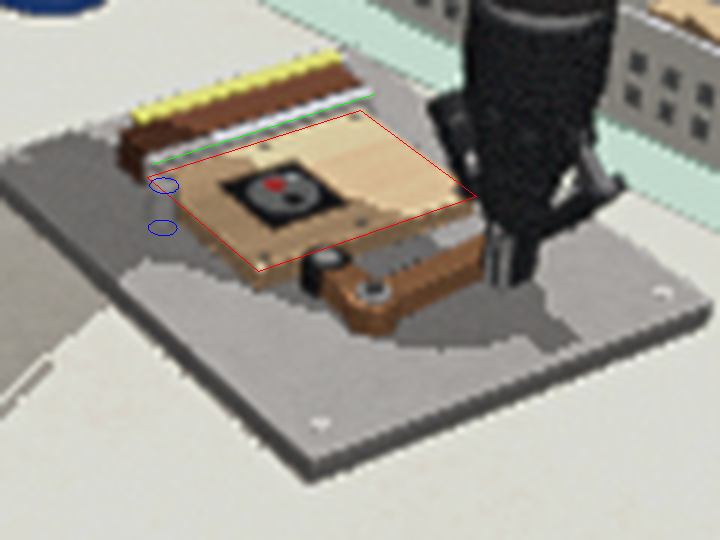

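Emit:
step_arm --travel '[[0.1,0.4,0],[0.1,0.3,0],[0,0,0]]' --twist '[[0,0,0],[0,0,0],[0,0,0]]'

```text
time: 34.72
eef_pos: [0.5645, -0.0353, 0.0959]
eef_rot: [0.001, 0.999, -0.042, -0.0]
ft_force: [0.0, -5.6, 1.1]
grip_width: -0.001
```

Emit:
step_arm --travel '[[0.1,0.4,0],[0,0,0],[0,0,0]]' --twist '[[0,0,0],[0,0,0],[0,0,0]]'

```text
time: 34.97
eef_pos: [0.5645, -0.0352, 0.0959]
eef_rot: [0.001, 0.999, -0.042, -0.0]
ft_force: [0.4, -6.9, 0.2]
grip_width: 0.006
```

The force is rising with almost no movement, so the lever is hard on its stop. I'm backing straight off, lifting clear and checking.

Emit:
step_arm --travel '[[-0.1,-0.5,0],[-0.2,-1,0],[-0.4,-2,0],[-1,-6,0],[-1.5,-9,2],[0,-2,15],[0,0,20],[0,0,20],[0,-15,10],[0,-25,0]]' --twist '[[0,0,0],[0,0,0],[0,0,0],[0,0,0],[0,0,0],[0,0,0],[0,0,0],[0,0,0],[0,0,0],[0,0,0]]'

```text
time: 35.8
eef_pos: [0.5628, -0.0943, 0.1666]
eef_rot: [-0.0, 0.999, -0.04, 0.003]
ft_force: [1.8, -0.3, 0.3]
grip_width: -0.001
```

Emit:
step_arm --travel '[[0,-35,0],[0,-35,0],[0,-35,0],[0,-35,0],[0,-35,0],[0,-30,0],[0,-20,0],[0,0,0],[0,0,0]]' --twist '[[0,0,0],[0,0,0],[0,0,0],[0,0,0],[0,0,0],[0,0,0],[0,0,0],[0,0,0],[0,0,0]]'

```text
time: 36.55
eef_pos: [0.5608, -0.3211, 0.1624]
eef_rot: [-0.0, 0.999, -0.043, -0.0]
ft_force: [0.4, 1.0, 0.7]
grip_width: -0.002
```

```bash
python3 -c "
from lev import *
from ov import overlay,pj
p,y,s=st()
im=env.grab_frame('side'); cv2.imwrite('pics/fs.png',im)
overlay(im,'side',(0.0,4),0,'pics/ov20.png',(230,350,155,245),6,59)
im=env.grab_frame('top'); cv2.imwrite('pics/ft.png',im)
overlay(im,'top',(0.0,4),0,'pics/ov20t.png',(200,320,100,210),6,59)
f=2.64-2.531
print('tip pred top',(pj('top',[(-40+105*np.cos(f),-107+105*np.sin(f),37)])-[200,100]+.5)*6,'side',(pj('side',[(-40+105*np.cos(f),-107+105*np.sin(f),37)])-[230,155]+.5)*6)
"
```

```text
t36.55 tcp [ 560.8 -321.1  162.4] jig [  92.5 -401.9] yaw -4.9 F [0.44 0.97 0.72] g-0.00
tip pred top [[518.99733872 248.13427404]] side [[513.43825609 233.05530138]]
```

View pics/ov20.png

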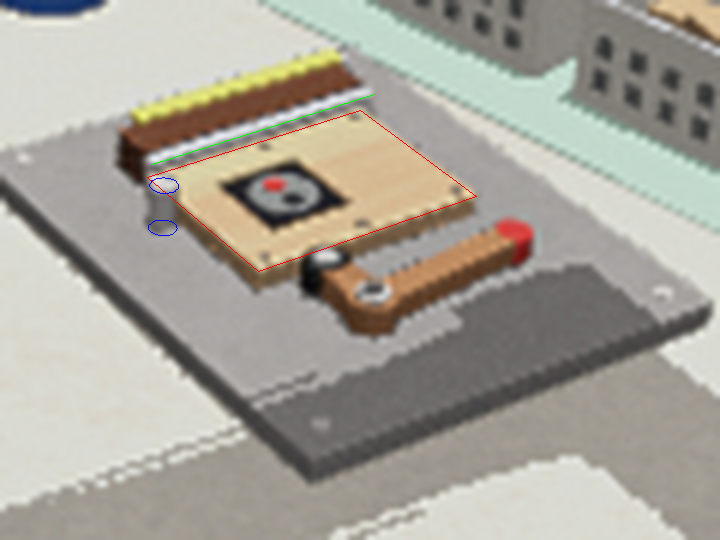

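View pics/ov20t.png

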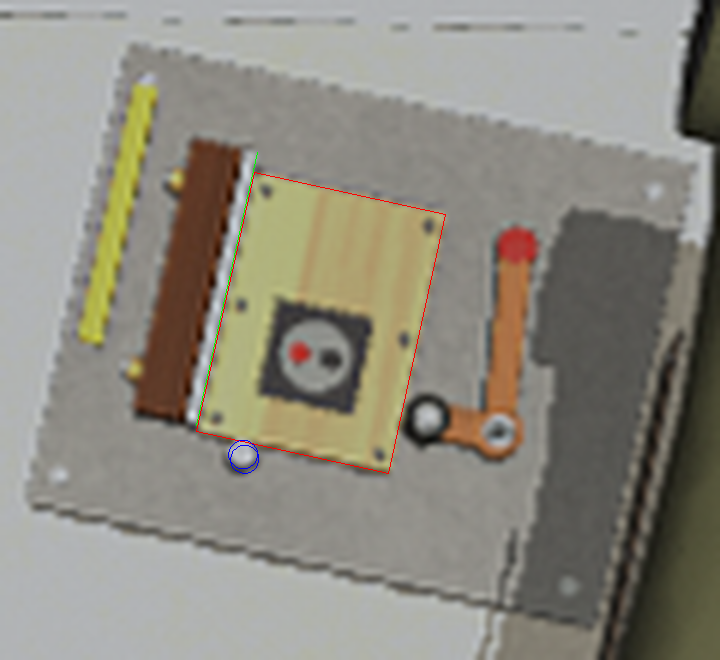

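View pics/ft.png

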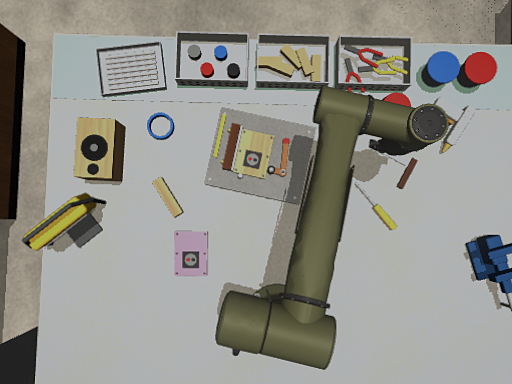

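```bash
python3 -c "
from h import *
print(ray('top',[(397,106)],.128), ray('top',[(372,147),(416,159),(403,187)],0.01), proj('top',[[.5608,-.3211,.09]]),proj('side',[[.5608,-.3211,.09]]))
im=cv2.imread('pics/fs.png');cv2.imwrite('pics/fs2.png',cv2.resize(im[150:330,310:512],None,fx=3.5,fy=3.5))
"
```

```text
[[ 0.69564939 -0.35855605  0.128     ]] [[ 0.5828106  -0.31148162  0.01      ]
 [ 0.54529914 -0.46140879  0.01      ]
 [ 0.4484727  -0.41821268  0.01      ]] [[381.25010336 149.82956678]] [[396.81928081 226.88826811]]
```

View pics/fs2.png

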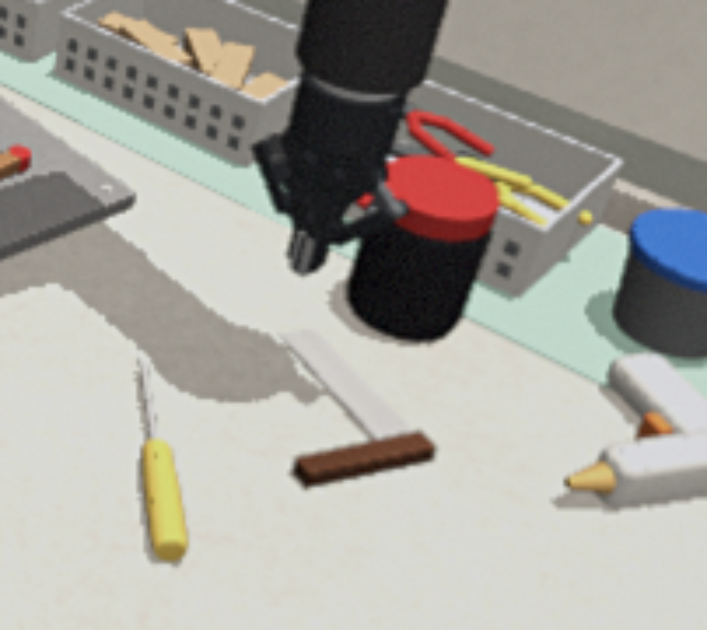

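```bash
python3 -c "
from h import *
print(env.job_done()); print(env.sense()['time'])"
```

```text
the job is handed in; nothing more can be done
None
the job is handed in; nothing more can be done
```

The panel is squared up flush on the rail and pin, the cam is closed on its stop, and the job is handed in. It took about 37 s of the 72 s allowed.

**What I did**
- **Slide:** I slid the still skewed panel about 15 mm onto the stop pin with the half-open fingers.
- **Swing:** I pushed it about the pin from the opposite corner until it was nearly square.
- **Press:** I then closed the last few millimetres to the rail from nearer mid-side and held it there at about 7.5 N for just over 1 s.
- **Pin check:** A light touch of about 3.7 N on the far edge gave at once, so the panel was already against the pin.
- **Clamp:** I swung the lever anticlockwise until it was hard on its stop, where the force rose to about 7 N with almost no movement. Then I let go and moved clear.

**Last checks**
- Both camera views show the panel edges parallel to the rail strip, with no visible gap at rail or pin.
- The roller is on the panel, and the red tip is within 1 pixel of where it should be at full closure.
- The other things on the bench look untouched, and the tool was touching nothing.

**What was less than ideal**
- **Pin contact:** Because I had queued several small moves, the push reached about 12 N on the pin before I backed off. The panel did not shift or turn.
- **Rail position:** My camera fit puts the rail face at about 59 mm, just past the stated 52–58 mm. I put that down to a 1–2 mm calibration error and set the panel by touch instead.

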